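Clamp the puzzle magnifier's arm sleeve

ROBOT

A 6-joint arm with a two-finger parallel gripper is mounted at the origin on the work surface. World frame = base frame: x ahead of the robot, y to its left, z up, the work surface at z = 0. Lengths are in m, angles in rad, forces in N, time in s.
With the tool pointing down it reaches from about 0.325 to 1 m from the base axis. Payload 5.1 kg.
Tool frame: the origin (TCP) lies at the very end of the fingers, on their centre line; the grasp point (between the pads) lies 19 mm behind it; z points along the fingers, y is the line along which they close (so a half turn about z gives the same grasp; the last joint's range is limited). The gripper opens to 85 mm and grips with 20 to 120 N. Pads are 22 mm wide; open, the fingers measure 114 mm over their backs; the gripper's body (76 mm by 85 mm) begins 54 mm behind the grasp point. The pads swing forward as they close: fully open they stand 13 mm farther back than shut.
Start: joints at [-1.415, 0.124, 1.65, -0, 1.367, -0.083], TCP at [0.154, -0.632, 0.196] pointing down, gripper open.
Joint ranges: [-2.61, 2.61], [-1.02, 2.33], [0.03, 2.71], [-1.35, 4.49], [0.32, 2.68], [-2.91, 2.91]. Speed limits (rad/s): [2.57, 2.57, 3.14, 3.14, 3.14, 3.14].

INTERFACE

Orientations are given as a rotation vector (axis times angle).
In Python, from rig import bot, optics gives the robot as it stands. The module is installed in compiled form; this text tells all that it offers.
- The arm moves only by the tool jog_arm, never from a script. Its argument "series" is a list of rows, each a list of 6 numbers: the shift along the tool's x, y, z each as a share of 30 cm, from -1 to 1, then the turn, a rotation vector about the tool's x, y, z each as a share of 360 degrees, from -1 to 1. In form: [[tx, ty, tz, rx, ry, rz], ...]. A call has exactly 10 rows; each row is the pose to reach, as a shift and turn from the pose commanded when the call began, along the tool's axes at that moment, turning the shorter way round; what a row does not reach only later rows make up. A row lasts 1/12 s, in which the tool goes at most 41.7 mm and 7.16 degrees, less where a joint would pass 70% of its speed; a pose out of reach is approached as far as the arm can. A call with a number of a shift or a turn outside -1 to 1 is refused whole. A call with a gripper value outside its range is refused whole. "fingers" is the gripper's target within -1 to 1 (fully open at 1, half-way at 0, shut at -1), set as the call begins (left out, the last holds). The fingers move at their own pace and stop on an object; "newtons" is the grip in N (left out, the last holds). Time passes only in rows, so rows that repeat a pose let the fingers close, or fill a call up. It gives the time, the measured TCP pose, the force, the opening and the grip force at its end, in the units of the state.
- bot.get_state(): the state, without advancing time (a new reading comes with each control period).
- optics.grab_frame(name): name is "side" or "top" or "wrist"; returns the picture (400x640x3 uint8, blue, green, red); there is no depth.
- optics.camera_info(name): a dict with "intrinsics" (3x3 intrinsics, pixels), "cam_to_world" (4x4, takes a point from camera to world coordinates); the wrist camera has in their place "T_tool_cam" (4x4, takes a point from camera to tool coordinates, whose origin is the TCP and whose axes are the flange's). Camera axes: x right, y down, z forward; pixel columns grow to the right and rows downward; lengths in m; the calibration is good to about 2 mm. The wrist camera is an equidistant fisheye: a pixel r from the principal point sees the ray r / f radians off the axis. A picture is of the moment at which its call begins: read the wrist's pose just before it. camera_info takes no time and is no camera call.
- bot.close_job(): hands the job in; it is judged then, once.
The state is a dict: "time": time; "joint_pos": joint angles; "qvel": joint speeds; "effort": joint torques, N m; "eef_pos": TCP position; "tool_rot": TCP orientation; "contact_force": force on the tool from outside, world axes, zero at the start; "torque": the same for the moment, N m; "finger_gap": opening from 0.0 (shut) to 1.0 (fully open); "grasp_force": force on a finger pad.
Only numpy, scipy, OpenCV 4.12 (cv2) and the standard library are available. Lean on these libraries where they do the work, as an engineer would, in place of code of your own. Each camera call takes 0.05 s, during which the arm holds its last target. There are 200 camera calls.

TASK

Take the larger of the two worm-drive band clamps out of the wooden rack, slide it over the barbed sleeve of the magnifier stand, past the sprung barbs and fully home against the flange, without ramming it. Then turn its knob clockwise, seen from above, until the band is snug on the sleeve: stop at the first clear rise in resistance, do not crush the sleeve. Let go, and leave the stand, the smaller clamp and the other things on the puzzle table alone.

Things in the scene. Friction and masses are not known exactly. Their poses are not given: they have to be found in the camera images.
- clamp_bore (a point): Centre of the larger clamp's ring (loose steel band clamp, 0.14 kg). Own x = ring axis, pointing away from the robot, z up. Ring: 42 mm bore, 47 mm outside, 14 mm wide along x. A square column (worm box) stands on its right (-y) side with a round knob on top. It stands upright in the rack's groove at the start, and stays this way up and round on the sleeve.
- clamp_grip (a point): On the larger clamp's upright column (20 mm along x, 14 along y), 36 mm above and 34 mm to -y of the ring centre. The column runs from 23.5 mm below the ring centre (level with the ring's underside) to 48 mm above it. Above the ring (24 to 48 mm) it is free and can be pinched on any two opposite faces; the knob above is slimmer (17 mm).
- clamp_knob (a point): Centre of the larger clamp's knob, an upright knurled cylinder 17 mm across, 26 mm high, 62 mm above and 34 mm to -y of the ring centre; turns about z, clockwise tightens. 0.14 N m turns it; 0.5 to 2 rad from the start only closes the gap, then the torque climbs by 0.1 N m per 0.25 rad. At rest friction hides up to 0.14 N m of it; past that it springs back a little when let go.
- sleeve_seat (a point): On the fixed magnifier stand: where the clamp's ring centre must come to lie, on the sleeve's axis, 39.5 mm above the table. Own x runs from the sleeve's tip to the flange, z up. The base plate (125 mm along x, 100 along y, top 25.5 mm below the axis) runs under the whole sleeve: the clamp slides 2 mm above it, or on it, and rests on it when let go.
- sleeve_tip (a point): Free tip of the sleeve, 46 mm before the seat. The steel sleeve is 37 mm thick, 28 mm at its tapered tip, with two low saw-tooth rings (38.6 mm). Its two sprung round barbs, above and below, 14.5 mm before the seat, stand out to 44.4 mm across and sink in under a push on the band of about 3 to 12 N; once past they keep the band within about 2 mm of the flange.
- stand_block (a point): Top centre of the stand's pillow block, 42 mm beyond the seat, 21.5 mm above the sleeve's axis; the block is 32 mm along x, 50 mm along y. The magnifier's bent arm and 100 mm lens, up to 202 mm above the table, stand 100 mm or more beyond the seat, to the left.
- sleeve: The sleeve itself; origin at the seat point.
- flange: The flange, a steel disc 47 mm across which the band's rear face must reach, its face 7 mm beyond the seat point; origin at the seat point. Rammed if pressed with more than 45 N.
- shoe_a: Pressing shoe, a 6 mm thick block through the larger clamp's ring on its column side (-y); origin at its centre. The screw drives both shoes inwards, 4 mm per rad. Snug: each presses the sleeve with more than 8 N; crushed: 48 N.
- shoe_b: The same on the other side (+y) of the ring.
- small_clamp: Bystander: the smaller clamp (26 mm bore, 31 mm outside, column 36 mm above its ring centre), in the same groove of the rack, on either side of the larger; origin at its ring centre.
- rack: The rack, a fixed wooden strip 210 mm long and 76 mm wide; both clamps stand on its 8 mm floor between two rails 26 mm high, 22 mm apart.
- mug: Bystander: white mug, 80 mm across, 95 mm high; origin under its centre.
- tape: Bystander: roll of clear tape lying flat, 90 mm across, 20 mm high; origin under its centre.
- screwdriver: Bystander: screwdriver lying on the table; origin under its middle.
- glue: Bystander: glue bottle, 50 mm across, 130 mm high; origin under its centre.
Things that resemble listed ones, but are neither listed nor needed, are in the scene too. Leave any blue or purple look-alike of the part that bears clamp_bore alone.

How it is judged:
On the way:
1. the larger clamp's band is home against the flange, past the barbs (x of clamp_bore in the frame of sleeve_seat between -0.003 and 0.003 m and distance between clamp_bore and sleeve_seat below 0.005 m and angle between the x axis of clamp_bore and the x axis of sleeve_seat, either way round below 0.15 rad), for 0.2 s.
At the end, for the whole second after the job is handed in: The larger clamp's ring centre is within 3 mm of the seat along the sleeve and 5 mm in all, its axis within 0.15 rad of the sleeve's, and each of its two shoes presses the sleeve with more than 8 N (all of step 1 and contact force between each of shoe_a, shoe_b and sleeve above 8 N); the robot touches nothing.
It fails at once if the flange is rammed (over 45 N) (contact force between flange and anything else above 45 N).
It fails at once if the sleeve is crushed (over 48 N from a shoe) (contact force between any of shoe_a, shoe_b and sleeve above 48 N).
It fails at once if the robot pushes on the stand's sleeve with over 15 N (contact force between the arm and sleeve above 15 N).
It fails at once if the smaller clamp, mug, tape roll, screwdriver or glue bottle is moved by more than 20 mm (distance of any of small_clamp, mug, tape, screwdriver, glue from where it was at the start of the episode above 0.02 m).
It also fails if it takes over 72 s, if anything falls off the work surface, if the arm or the gripper's body presses on something with over 40 N, if the wrist force passes 120 N, or if a joint passes its speed limit or range.

## Working session

There is one attempt and no reset: what is moved stays moved. The work goes in short steps, Python scripts to look and compute and a tool call to move; the robot and the scene stay as the last step left them, time stands still between calls to the robot, and variables do not carry over. Pictures are saved under pics/ and viewed, at most 10 in all, crops included, and the job is handed in when it is done.

Besides the shell and the picture viewer there is one more tool, called after "Request:" as a command line: name --pt "numbers of a row" for each row, then --argument value for the rest. jog_arm: Moves the arm, as the interface text tells. Shift numbers are shares of 30 cm and turn numbers shares of 360 degrees, none past 1 either way. Its arguments: {"type":"object","properties":{"series":{"type":"array"},"fingers":{"type":"number"},"newtons":{"type":"number"}},"required":["series"]}

```bash
mkdir -p pics; cat > h.py <<'E'
import numpy as np,cv2
from scipy.spatial.transform import Rotation as R
from rig import bot,optics
def ray(name,u,v):
    c=optics.camera_info(name);K=np.array(c["intrinsics"]);T=np.array(c["cam_to_world"])
    d=T[:3,:3]@np.linalg.solve(K,[u,v,1]);return T[:3,3],d/np.linalg.norm(d)
def onplane(name,u,v,z):
    o,d=ray(name,u,v);return o+d*(z-o[2])/d[2]
def tri(a,b):
    A=np.zeros((3,3));B=np.zeros(3)
    L=[ray(*a),ray(*b)]
    for o,d in L:
        P=np.eye(3)-np.outer(d,d);A+=P;B+=P@o
    p=np.linalg.solve(A,B);return p,[np.linalg.norm(np.cross(p-o,d)) for o,d in L]
def proj(name,p):
    c=optics.camera_info(name);K=np.array(c["intrinsics"]);T=np.linalg.inv(np.array(c["cam_to_world"]))
    q=K@(T[:3,:3]@p+T[:3,3]);return q[:2]/q[2]
E
python3 - <<'E'
from h import *
for n in("side","top","wrist"):
    f=optics.grab_frame(n);cv2.imwrite(f"pics/{n}0.png",f)
    c=optics.camera_info(n);print(n,{k:np.round(v,4).tolist() for k,v in c.items()})
s=bot.get_state();print(s)
E
```

```text
side {'intrinsics': [[429.3327, 0.0, 322.6639], [0.0, 429.3327, 201.7356], [0.0, 0.0, 1.0]], 'cam_to_world': [[-0.7818, -0.4112, 0.4687, -0.1104], [-0.6235, 0.5257, -0.5787, 0.7487], [-0.0084, -0.7447, -0.6674, 0.9308], [0.0, 0.0, 0.0, 1.0]]}
top {'intrinsics': [[449.0371, 0.0, 317.2198], [0.0, 449.0371, 188.6287], [0.0, 0.0, 1.0]], 'cam_to_world': [[-0.0084, -0.994, 0.1094, 0.3704], [-1.0, 0.0089, 0.004, -0.0161], [-0.005, -0.1093, -0.994, 1.3402], [0.0, 0.0, 0.0, 1.0]]}
wrist {'intrinsics': [[309.7069, 0.0, 316.7242], [0.0, 309.7069, 200.3344], [0.0, 0.0, 1.0]], 'T_tool_cam': [[-0.0005, -0.9654, -0.2609, 0.0666], [1.0, -0.0005, -0.0002, -0.0001], [0.0001, -0.2609, 0.9654, -0.179], [0.0, 0.0, 0.0, 1.0]]}
{'time': 0.15, 'joint_pos': array([-1.41463942e+00,  1.24348466e-01,  1.65137076e+00, -2.72239626e-05,
        1.36749567e+00, -8.26130982e-02]), 'qvel': array([-4.37499798e-07, -1.71723165e-03, -3.20450785e-03, -2.15463461e-03,
       -2.62723663e-04, -7.01379842e-04]), 'effort': array([ 1.40840792e-03, -4.24225903e+01, -3.66013026e+01,  2.22706529e-05,
        4.66079960e-03, -1.52177518e-05]), 'eef_pos': array([ 0.15360177, -0.63103895,  0.19453369]), 'tool_rot': array([-3.11762136e+00, -3.73984374e-01,  1.35458681e-04]), 'contact_force': array([1.071174  , 0.86592249, 0.54494014]), 'torque': array([-0.03036657,  0.00860321,  0.01878713]), 'grasp_force': 0.0, 'finger_gap': 1.001160893886767}
```

View pics/top0.png

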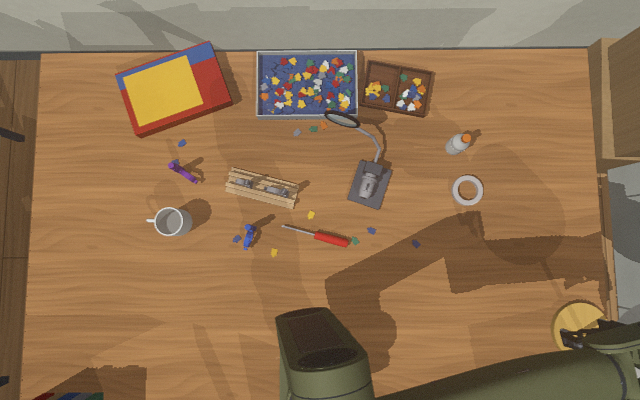

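View pics/side0.png

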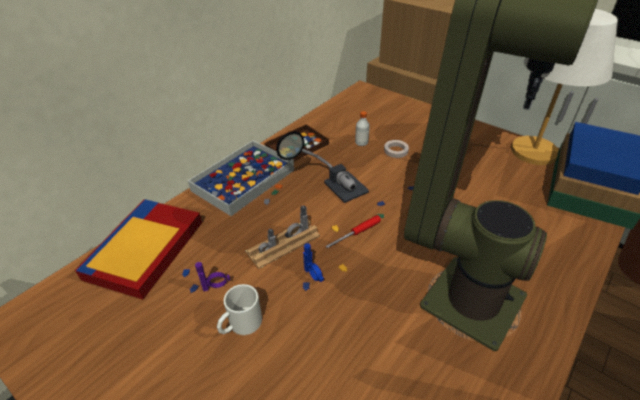

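```bash
python3 - <<'E'
from h import *
t=cv2.imread("pics/top0.png");s=cv2.imread("pics/side0.png")
a=cv2.resize(t[150:215,218:398],(800,289),interpolation=cv2.INTER_CUBIC)
b=cv2.resize(s[160:270,240:375],(379,309),interpolation=cv2.INTER_CUBIC)
b2=cv2.resize(s[195:270,240:330],(371,309),interpolation=cv2.INTER_CUBIC)
im=np.zeros((600,800,3),np.uint8);im[:289]=a;im[290:599,:379]=b;im[290:599,400:771]=b2
cv2.imwrite("pics/crop1.png",im)
for u,v in [(243,183),(275,190),(369,185),(262,187)]: print(u,v,onplane("top",u,v,.05))
for n,u,v in [("side",303,208),("side",270,235)]: print(onplane(n,u,v,.09))
E
```

```text
243 183 [0.53067263 0.20397288 0.05      ]
275 190 [0.50944813 0.1111895  0.05      ]
369 185 [ 0.52155871 -0.16070686  0.05      ]
262 187 [0.51851502 0.14883867 0.05      ]
[0.50800673 0.07576838 0.09      ]
[0.50831699 0.21273397 0.09      ]
```

View pics/crop1.png

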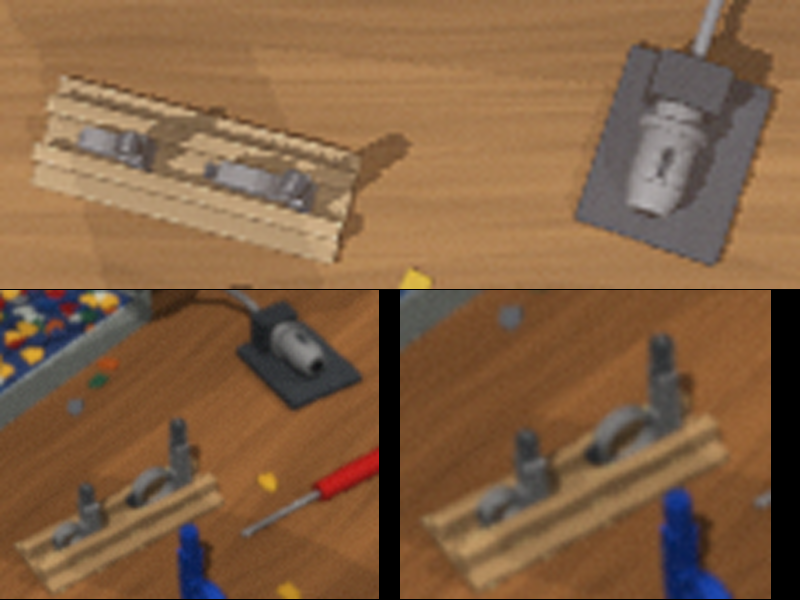

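Candidates: grey left clamp, top (243,183), is small. Grey right clamp, top (278,190) with knob at (285,191), has the wider ring and taller column, so it is the larger one meant. Blue (248,236) and purple (183,172) are look-alikes. The crop confirms this. The stand's sleeve runs from its tip at about top (363,197) to the flange at about (371,175).

```bash
python3 - <<'E'
from h import *
k=800/180
c=lambda x,y:(218+x/k,150+y/k)
kt=c(297,178)
print("knobtop tri",tri(("top",*kt),("side",303.1,206.6)))
for e in [((35,185),(335,262)),((65,75),(358,155))]:
    a,b=[onplane("top",*c(*p),.026 if i else .026)[:2] for i,p in enumerate(e)]
    print("rack",a,b,np.linalg.norm(a-b),np.degrees(np.arctan2(*(b-a)[::-1])))
P=np.array([onplane("top",*c(*p),.014)[:2] for p in [(632,42),(775,90),(715,265),(577,215)]])
print("plate",P,P.mean(0),[np.linalg.norm(P[i]-P[i-1]) for i in range(4)])
for a,b in((3,0),(2,1)): d=P[b]-P[a];print(np.degrees(np.arctan2(d[1],d[0])))
for p,z in[((645,212),.0395),((668,155),.058),((680,108),.063)]: print(onplane("top",*c(*p),z))
s=bot.get_state();T=R.from_rotvec(s["tool_rot"]).as_matrix();print(T)
for g in ([.50,.10,.26],): print(T.T@(np.array(g)-s["eef_pos"])/.3)
E
```

```text
knobtop tri (array([0.50388994, 0.07909826, 0.10017021]), [np.float64(0.0002847023099456331), np.float64(0.00028470230994576037)])
rack [0.50851521 0.25829611] [0.45569979 0.05957928] 0.20561577534226308 -104.88410125308823
rack [0.58207028 0.2392979 ] [0.52660833 0.04413658] 0.202889046299247 -105.86436181006056
plate [[ 0.60295748 -0.14005136]
 [ 0.56943631 -0.23533932]
 [ 0.45227821 -0.19235674]
 [ 0.4864397  -0.10119557]] [ 0.52777793 -0.16723574] [np.float64(0.12282575305585543), np.float64(0.10101219506816743), np.float64(0.12479392079466206), np.float64(0.09735176290076496)]
-18.442263512518977
-20.14691126789049
[ 0.48578359 -0.14403932  0.0395    ]
[ 0.52100102 -0.15780745  0.058     ]
[ 0.55089936 -0.16563562  0.063     ]
[[ 9.71628324e-01  2.36512838e-01 -2.78634131e-04]
 [ 2.36512978e-01 -9.71627015e-01  1.59835163e-03]
 [ 1.07302231e-04 -1.61890430e-03 -9.99998684e-01]]
[ 1.6982585  -2.09491848 -0.21464761]
```

Request:
jog_arm --pt "0.085 -0.1 -0.05 0 0 -0.0085" --pt "0.17 -0.2 -0.1 0 0 -0.017" --pt "0.255 -0.3 -0.15 0 0 -0.0255" --pt "0.34 -0.4 -0.2 0 0 -0.034" --pt "0.425 -0.5 -0.2 0 0 -0.0425" --pt "0.51 -0.6 -0.2 0 0 -0.051" --pt "0.595 -0.7 -0.2 0 0 -0.0595" --pt "0.68 -0.8 -0.2 0 0 -0.068" --pt "0.765 -0.9 -0.2 0 0 -0.0765" --pt "0.85 -1 -0.2 0 0 -0.085" --fingers 0

```text
time: 0.98
eef_pos: [0.3308, -0.2779, 0.2553]
tool_rot: [2.909, 1.187, 0.0]
contact_force: [0.7, -0.3, -0.4]
finger_gap: 0.501
grasp_force: 0.0
```

```bash
cat >> h.py <<'E'
def go(p,yawy,a=None):
    "shares for tool to reach p with tool y (pointing down) at yaw yawy deg"
    s=bot.get_state();T=R.from_rotvec(s["tool_rot"]).as_matrix()
    c,sn=np.cos(np.radians(yawy)),np.sin(np.radians(yawy))
    G=np.array([[-sn,c,0],[c,sn,0],[0,0,-1]]).T.reshape(3,3)
    G=np.column_stack([[-sn,c,0],[c,sn,0],[0,0,-1]])
    print("t %.2f"%s["time"],"eef",np.round(s["eef_pos"],4),"q6 %.2f"%s["joint_pos"][5],"yaw %.2f"%np.degrees(np.arctan2(T[1,1],T[0,1])),"tilt",np.round(T[:,2],4))
    print("shift",np.round(T.T@(np.array(p)-s["eef_pos"])/.3,4),"turn",np.round(R.from_matrix(T.T@G).as_rotvec()/2/np.pi,4))
def wpose(s=None):
    s=s or bot.get_state();W=np.eye(4);W[:3,:3]=R.from_rotvec(s["tool_rot"]).as_matrix();W[:3,3]=s["eef_pos"]
    return W@np.array(optics.camera_info("wrist")["T_tool_cam"])
def wray(W,u,v):
    K=np.array(optics.camera_info("wrist")["intrinsics"]);x,y=u-K[0,2],v-K[1,2];r=np.hypot(x,y)+1e-9;t=r/K[0,0]
    d=np.array([x/r*np.sin(t),y/r*np.sin(t),np.cos(t)]);return W[:3,3],W[:3,:3]@d
def wplane(W,u,v,z):
    o,d=wray(W,u,v);return o+d*(z-o[2])/d[2]
def wproj(W,p):
    K=np.array(optics.camera_info("wrist")["intrinsics"]);q=np.linalg.inv(W)@np.append(p,1);h=np.hypot(q[0],q[1]);t=np.arctan2(h,q[2])*K[0,0]
    return np.array([K[0,2]+t*q[0]/h,K[1,2]+t*q[1]/h])
E
python3 -c "
from h import *
go([.504,.06,.2],-15.4)"
```

```text
t 0.98 eef [ 0.3308 -0.2779  0.2553] q6 -0.03 yaw -45.60 tilt [ 2.e-04 -0.e+00 -1.e+00]
shift [ 1.2005 -0.4007  0.1844] turn [ 0.     -0.     -0.0839]
```

Request:
jog_arm --pt "0.1 -0.034 0.015 0 0 -0.0084" --pt "0.2 -0.068 0.03 0 0 -0.0168" --pt "0.3 -0.102 0.045 0 0 -0.0252" --pt "0.4 -0.136 0.06 0 0 -0.0336" --pt "0.5 -0.17 0.075 0 0 -0.042" --pt "0.6 -0.204 0.09 0 0 -0.0504" --pt "0.7 -0.238 0.105 0 0 -0.0588" --pt "0.8 -0.272 0.12 0 0 -0.0672" --pt "0.9 -0.306 0.135 0 0 -0.0756" --pt "1.0 -0.34 0.15 0 0 -0.084"

```text
time: 1.82
eef_pos: [0.4743, 0.0044, 0.2101]
tool_rot: [2.497, 1.906, -0.0]
contact_force: [0.1, -0.2, -0.1]
finger_gap: 0.501
grasp_force: 0.0
```

```bash
python3 - <<'E'
from h import *
s=bot.get_state();W=wpose(s);np.save("W1.npy",W)
f=optics.grab_frame("wrist");cv2.imwrite("pics/w1.png",f)
go([.504,.079,.2],-15.4)
cv2.imwrite("pics/w1v.png",cv2.resize(f,(800,500)))
print(wproj(W,[.504,.079,.1065]))
E
```

```text
t 1.87 eef [0.4754 0.0084 0.209 ] q6 0.16 yaw -15.01 tilt [-5.0e-04  3.9e-03 -1.0e+00]
shift [0.2519 0.0312 0.0308] turn [-0.0002 -0.0006  0.0011]
[326.04696282 103.86827802]
```

View pics/w1v.png

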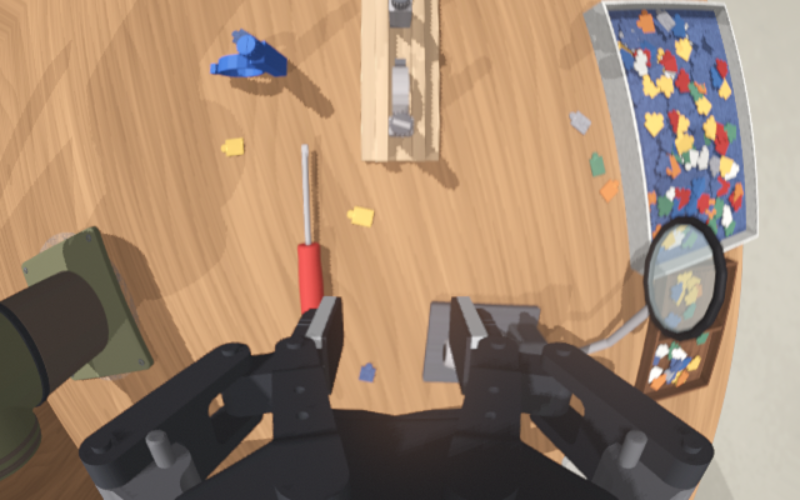

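The rack runs upright in this view. The larger clamp is at about px (320,70–100) with its knob at (320,98), close to the camera's nadir, so I'll crop there for a precise fix.

```bash
python3 - <<'E'
from h import *
f=cv2.imread("pics/w1.png")
cv2.imwrite("pics/w1c.png",cv2.resize(f[30:135,270:370],(571,600),interpolation=cv2.INTER_CUBIC))
E
```

```text
(no output)
```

View pics/w1c.png

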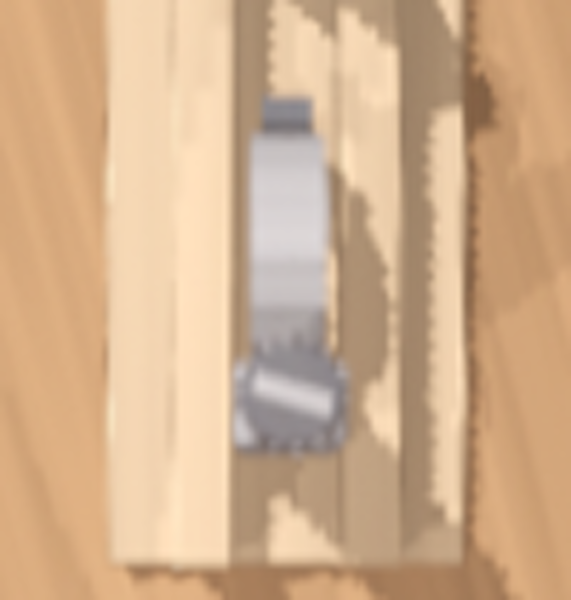

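```bash
python3 - <<'E'
from h import *
W=np.load("W1.npy");k=5.714
c=lambda x,y:(270+x/k,30+y/k)
kt=wplane(W,*c(297,397),.1065);print("knob",kt)
print("col",wplane(W,*c(291,404),.0795))
print("widths",[np.linalg.norm(wplane(W,*c(a,y),z)-wplane(W,*c(b,y),z)) for a,b,y,z in((235,347,404,.0795),(250,328,200,.055),(250,344,395,.1065),(108,464,540,.026))])
print("ring",wplane(W,*c(289,205),.055))
a,b=wplane(W,*c(107,200),.026),wplane(W,*c(111,560),.026);print("rackyaw",np.degrees(np.arctan2(*(b-a)[1::-1]))+90)
a,b=wplane(W,*c(464,100),.026),wplane(W,*c(463,560),.026);print("rackyaw",np.degrees(np.arctan2(*(b-a)[1::-1]))+90)
go([kt[0],kt[1],.15],-15)
E
```

```text
knob [0.5015258  0.08382629 0.1065    ]
col [0.50107658 0.08440111 0.0795    ]
widths [np.float64(0.019298432309012684), np.float64(0.014481325992052499), np.float64(0.014780728982892104), np.float64(0.07256949039617967)]
ring [0.51147883 0.12252532 0.055     ]
rackyaw -14.917776087931387
rackyaw -15.32732426303771
t 1.87 eef [0.4754 0.0084 0.209 ] q6 0.16 yaw -15.01 tilt [-5.0e-04  3.9e-03 -1.0e+00]
shift [0.2646 0.0193 0.1975] turn [-0.0002 -0.0006 -0.    ]
```

Request:
jog_arm --pt "0.06 0.005 0.02 0 0 0" --pt "0.12 0.01 0.04 0 0 0" --pt "0.2 0.015 0.08 0 0 0" --pt "0.25 0.019 0.12 0 0 0" --pt "0.265 0.019 0.15 0 0 0" --pt "0.265 0.019 0.18 0 0 0" --pt "0.265 0.019 0.2 0 0 0" --pt "0.265 0.019 0.2 0 0 0" --pt "0.265 0.019 0.2 0 0 0" --pt "0.265 0.019 0.2 0 0 0"

```text
time: 2.7
eef_pos: [0.5011, 0.0771, 0.1512]
tool_rot: [2.501, 1.9, 0.001]
contact_force: [0.4, -0.7, 0.1]
finger_gap: 0.5
grasp_force: 0.0
```

```bash
python3 -c "
from h import *
go([.5013,.0841,.0545],-15)"
```

```text
t 2.70 eef [0.5011 0.0771 0.1512] q6 0.32 yaw -15.54 tilt [ 1.1e-03 -1.0e-04 -1.0e+00]
shift [ 0.0225 -0.0059  0.3224] turn [ 0.0002 -0.     -0.0015]
```

Request:
jog_arm --pt "0.01 -0.003 0.03 0 0 -0.0015" --pt "0.022 -0.006 0.07 0 0 -0.0015" --pt "0.022 -0.006 0.12 0 0 -0.0015" --pt "0.022 -0.006 0.17 0 0 -0.0015" --pt "0.022 -0.006 0.22 0 0 -0.0015" --pt "0.022 -0.006 0.26 0 0 -0.0015" --pt "0.022 -0.006 0.29 0 0 -0.0015" --pt "0.022 -0.006 0.31 0 0 -0.0015" --pt "0.022 -0.006 0.32 0 0 -0.0015" --pt "0.022 -0.006 0.32 0 0 -0.0015"

```text
time: 3.53
eef_pos: [0.5005, 0.0847, 0.0539]
tool_rot: [-2.491, -1.914, 0.001]
contact_force: [-0.9, 0.3, -0.4]
finger_gap: 0.504
grasp_force: 0.0
```

```bash
python3 - <<'E'
from h import *
s=bot.get_state();W=wpose(s)
f=optics.grab_frame("wrist");cv2.imwrite("pics/w2.png",cv2.resize(f[60:400,180:460],(494,600)))
go([.5013,.0841,.0545],-15)
E
```

```text
t 3.58 eef [0.501  0.0847 0.0546] q6 0.32 yaw -14.94 tilt [ 2.e-04  0.e+00 -1.e+00]
shift [-0.0017  0.0014  0.0005] turn [ 0.     -0.      0.0002]
```

View pics/w2.png

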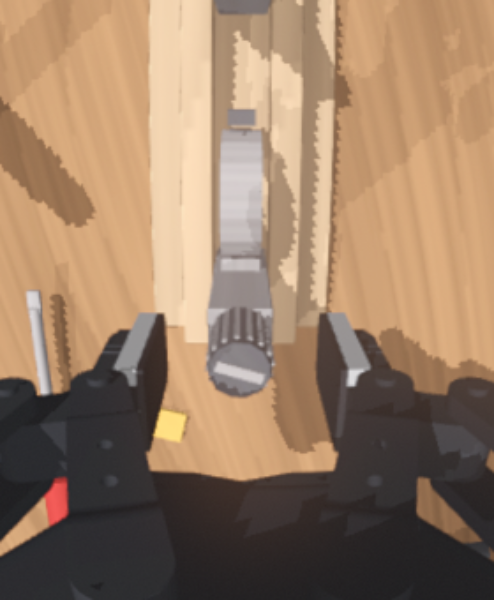

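The knob and column (crop (240,365)) sit centred between the pads (left about x=143, right about x=340). Closing.

Request:
jog_arm --pt "0 0 0 0 0 0" --pt "0 0 0 0 0 0" --pt "0 0 0 0 0 0" --pt "0 0 0 0 0 0" --pt "0 0 0 0 0 0" --pt "0 0 0 0 0 0" --pt "0 0 0 0 0 0" --pt "0 0 0 0 0 0" --pt "0 0 0 0 0 0" --pt "0 0 0 0 0 0" --fingers -1 --newtons 110

```text
time: 4.42
eef_pos: [0.5017, 0.0847, 0.0558]
tool_rot: [2.49, 1.913, 0.002]
contact_force: [-1.4, -0.0, 6.4]
finger_gap: 0.146
grasp_force: 107.9
```

Request:
jog_arm --pt "0 0 -0.02 0 0 0" --pt "0 0 -0.05 0 0 0" --pt "0 0 -0.1 0 0 0" --pt "0 0 -0.15 0 0 0" --pt "0 0 -0.2 0 0 0" --pt "0 0 -0.25 0 0 0" --pt "0 0 -0.3 0 0 0" --pt "0 0 -0.33 0 0 0" --pt "0 0 -0.35 0 0 0" --pt "0 0 -0.35 0 0 0"

```text
time: 5.25
eef_pos: [0.5015, 0.0847, 0.161]
tool_rot: [2.49, 1.913, 0.003]
contact_force: [0.3, 0.4, -2.0]
finger_gap: 0.146
grasp_force: 108.0
```

```bash
python3 - <<'E'
from h import *
s=bot.get_state();W=wpose(s);np.save("W3.npy",W)
f=optics.grab_frame("wrist");cv2.imwrite("pics/w3r.png",f);cv2.imwrite("pics/w3.png",cv2.resize(f[40:340,180:460],(560,600)))
print(s["contact_force"],s["torque"],s["finger_gap"],s["grasp_force"])
go([.5013,.0841,.0545],-19)
E
```

```text
[ 0.2798938   0.40034698 -2.00844602] [ 0.00360231 -0.00909077  0.06242642] 0.14641421877383662 108.01023960113525
t 5.30 eef [0.501  0.0847 0.1599] q6 0.32 yaw -14.94 tilt [ 8.e-04  1.e-04 -1.e+00]
shift [-0.0017  0.0013  0.3512] turn [ 0.0001 -0.      0.0113]
```

View pics/w3.png

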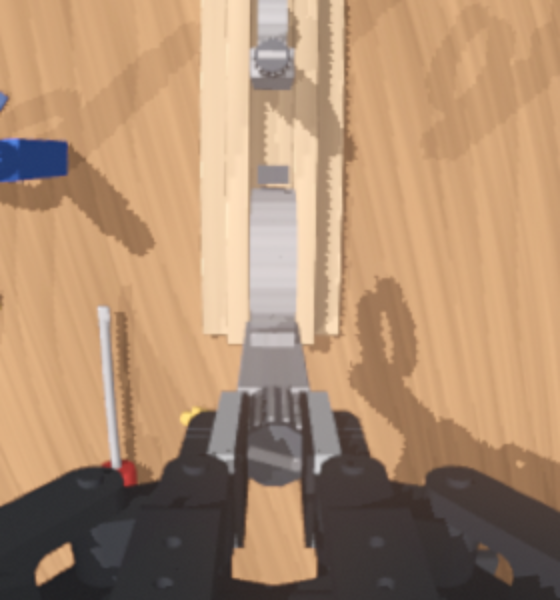

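```bash
python3 - <<'E'
from h import *
M=np.array(optics.camera_info("wrist")["T_tool_cam"])
print("knob tool", wplane(M,180+273/2,40+452/2,-.0507))
for zc in (.022,.0243,.0265):
    o,d=wray(M,316.5,40+188/2)  # far tangent
    # distance of ring axis (x=X,z=zc) from ray in xz plane = .0235 ; camera side
    n=np.array([d[0],d[2]]);n/=np.linalg.norm(n)
    best=[]
    for X in np.linspace(0,.07,7001):
        v=np.array([X-o[0],zc-o[2]]);cr=n[0]*v[1]-n[1]*v[0]
        best.append(cr)
    best=np.array(best);Xs=np.linspace(0,.07,7001)
    print(zc,[round(Xs[np.argmin(abs(best-s*.0235))],4) for s in(1,-1)])
go([.486,-.215,.16],-19)
E
```

```text
knob tool [ 0.00022198  0.00043379 -0.0507    ]
0.022 [np.float64(0.0328), np.float64(0.07)]
0.0243 [np.float64(0.0327), np.float64(0.07)]
0.0265 [np.float64(0.0326), np.float64(0.07)]
t 5.30 eef [0.501  0.0847 0.1599] q6 0.32 yaw -14.94 tilt [ 8.e-04  1.e-04 -1.e+00]
shift [-9.780e-01  2.093e-01 -6.000e-04] turn [ 0.0001 -0.      0.0113]
```

Request:
jog_arm --pt "-0.08 0.017 0 0 0 0.0011" --pt "-0.2 0.042 0 0 0 0.0022" --pt "-0.32 0.068 0 0 0 0.0034" --pt "-0.44 0.094 0 0 0 0.0045" --pt "-0.56 0.12 0 0 0 0.0056" --pt "-0.68 0.145 0 0 0 0.0068" --pt "-0.8 0.17 0 0 0 0.008" --pt "-0.91 0.195 0 0 0 0.009" --pt "-0.978 0.209 0 0 0 0.0113" --pt "-0.978 0.209 0 0 0 0.0113"

```text
time: 6.13
eef_pos: [0.4846, -0.2184, 0.1581]
tool_rot: [-2.561, -1.817, 0.003]
contact_force: [-0.2, 0.3, -0.6]
finger_gap: 0.146
grasp_force: 108.0
```

Request:
jog_arm --pt "0 0 0 0 0 0" --pt "0 0 0 0 0 0" --pt "0 0 0 0 0 0" --pt "0 0 0 0 0 0" --pt "0 0 0 0 0 0" --pt "0 0 0 0 0 0" --pt "0 0 0 0 0 0" --pt "0 0 0 0 0 0" --pt "0 0 0 0 0 0" --pt "0 0 0 0 0 0"

```text
time: 6.97
eef_pos: [0.4858, -0.215, 0.1596]
tool_rot: [2.558, 1.824, 0.0]
contact_force: [-0.2, 0.4, -0.9]
finger_gap: 0.145
grasp_force: 108.0
```

```bash
python3 - <<'E'
from h import *
s=bot.get_state();W=wpose(s);np.save("W4.npy",W)
print(s["contact_force"],s["torque"])
f=optics.grab_frame("wrist");cv2.imwrite("pics/w4r.png",f)
go([.486,-.215,.16],-19)
print(wproj(W,[.486,-.144,.0395]),wproj(W,[.529,-.159,.058]))
cv2.imwrite("pics/w4.png",cv2.resize(f[20:190,220:440],(776,600),interpolation=cv2.INTER_CUBIC))
E
```

```text
[-0.21788438  0.40298639 -0.91838658] [ 0.00994344  0.01834922 -0.00597241]
t 7.02 eef [ 0.4858 -0.215   0.1595] q6 -0.19 yaw -19.00 tilt [ 0.  0. -1.]
shift [ 0.0001  0.0008 -0.0015] turn [-0. -0. -0.]
[292.20566466 117.99529361] [341.35227523 118.11746759]
```

View pics/w4.png

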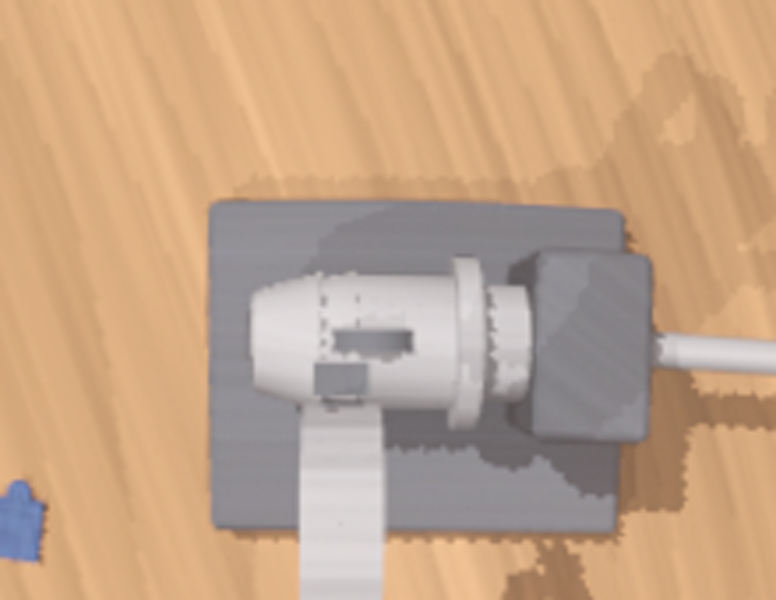

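```bash
python3 - <<'E'
from h import *
W=np.load("W4.npy");k=776/220
c=lambda x,y,z:wplane(W,220+x/k,20+y/k,z)
y=lambda a,b:round(np.degrees(np.arctan2(b[1]-a[1],b[0]-a[0])),2)
print("plate yaws",y(c(212,527,.014),c(615,532,.014)),y(c(215,200,.014),c(623,210,.014)))
P=[c(*p,.014) for p in((212,200),(624,210),(616,532),(213,528))];pc=np.mean(P,0);print("plate",pc,[np.linalg.norm(P[i]-P[i-1]) for i in range(4)])
B=[c(*p,.061) for p in((541,249),(652,256),(648,441),(536,439))];bc=np.mean(B,0);print("block",bc,[np.linalg.norm(B[i]-B[i-1]) for i in range(4)], y(B[0],B[1]),y(B[3],B[2]))
tip=c(252,342,.0395);fl=(c(455,257,.0395)+c(452,430,.0395))/2
s1=(c(440,276,.0395)+c(440,409,.0395))/2
print("tip",tip,"sleeve mid",s1,"flange",fl,np.linalg.norm(c(455,257,.0395)-c(452,430,.0395)),"len",np.linalg.norm(fl-tip))
print("axis yaws",y(tip,fl),y(tip,bc),y(fl,bc))
for Y in(-19,-19.5,-20):
    u=np.array([np.cos(np.radians(Y)),np.sin(np.radians(Y))]);n=np.array([-u[1],u[0]])
    print(Y,"along/lat seat from tip",tip[:2]+.046*u,"flange",fl[:2]-.007*u,"block",bc[:2]-.042*u)
# held ring as seen: faces at tool y
print("ring edges", [c(x,590,.1595-.0243+.0235) for x in(300,383)])
M=np.array(optics.camera_info("wrist")["T_tool_cam"])
print([wplane(M,220+x/k,20+590/k,.0008) for x in(300,383)])
E
```

```text
plate yaws -19.5 -19.39
plate [ 0.52812013 -0.16451734  0.014     ] [np.float64(0.0986628230210445), np.float64(0.122290528939556), np.float64(0.098585363456583), np.float64(0.1231700156059414)]
block [ 0.56995565 -0.17185199  0.061     ] [np.float64(0.048955840581033486), np.float64(0.02928922439657109), np.float64(0.04841654156588317), np.float64(0.02995359456412279)] -19.5 -18.47
tip [ 0.48564503 -0.14280546  0.0395    ] sleeve mid [ 0.53383222 -0.15952547  0.0395    ] flange [ 0.53727701 -0.16093229  0.0395    ] 0.047639225899917884 len 0.05472151267282972
axis yaws -19.35 -19.01 -18.48
-19 along/lat seat from tip [ 0.52913888 -0.1577816 ] flange [ 0.53065838 -0.15865331] block [ 0.53024387 -0.15817813]
-19.5 along/lat seat from tip [ 0.52900654 -0.15816058] flange [ 0.53067852 -0.15859564] block [ 0.53036471 -0.1578321 ]
-20 along/lat seat from tip [ 0.52887089 -0.15853839] flange [ 0.53069917 -0.15853815] block [ 0.53048856 -0.15748715]
ring edges [array([ 0.48813255, -0.18841985,  0.1587    ]), array([ 0.50137771, -0.19298887,  0.1587    ])]
[array([ 0.02586319, -0.00643741,  0.0008    ]), array([0.0258564 , 0.00756684, 0.0008    ])]
```

```bash
cat >> h.py <<'E'
SEAT=np.array([.530,-.1582,.0395]);YAW=-19.3
ux=np.array([np.cos(np.radians(YAW)),np.sin(np.radians(YAW)),0]);uy=np.array([-ux[1],ux[0],0])
RO=np.array([.0335,.0006,.0243])
def tcp(along,dz=0,lat=0): return SEAT+ux*(along-RO[1])+uy*(lat-RO[0])+np.array([0,0,RO[2]+dz])
def where():
    s=bot.get_state();d=s["eef_pos"]-tcp(0)
    F=s["contact_force"];print("ring along %.4f lat %.4f dz %.4f"%(d@ux,d@uy,d[2]),"F along %.1f lat %.1f z %.1f"%(F@ux,F@uy,F[2]),"M",np.round(s["torque"],3))
E
python3 -c "
from h import *
where();go(tcp(-.057,.012),YAW)"
```

```text
ring along -0.0224 lat -0.0347 dz 0.0957 F along 0.2 lat -0.3 z -0.9 M [ 0.001 -0.024 -0.028]
t 7.02 eef [ 0.4858 -0.215   0.1595] q6 -0.19 yaw -19.00 tilt [ 0.  0. -1.]
shift [ 0.1162 -0.1147  0.2792] turn [-0.     -0.      0.0008]
```

Request:
jog_arm --pt "0.02 -0.04 0 0 0 0.0008" --pt "0.06 -0.09 0.02 0 0 0.0008" --pt "0.1 -0.115 0.05 0 0 0.0008" --pt "0.116 -0.115 0.1 0 0 0.0008" --pt "0.116 -0.115 0.16 0 0 0.0008" --pt "0.116 -0.115 0.22 0 0 0.0008" --pt "0.116 -0.115 0.26 0 0 0.0008" --pt "0.116 -0.115 0.275 0 0 0.0008" --pt "0.116 -0.115 0.279 0 0 0.0008" --pt "0.116 -0.115 0.279 0 0 0.0008"

```text
time: 7.85
eef_pos: [0.4647, -0.1711, 0.0761]
tool_rot: [2.562, 1.817, 0.0]
contact_force: [-1.1, -0.6, -1.3]
finger_gap: 0.144
grasp_force: 108.3
```

Request:
jog_arm --pt "0 0 0 0 0 0" --pt "0 0 0.005 0 0 0" --pt "0 0 0.01 0 0 0" --pt "0 0 0.015 0 0 0" --pt "0 0 0.02 0 0 0" --pt "0 0 0.025 0 0 0" --pt "0 0 0.03 0 0 0" --pt "0 0 0.03 0 0 0" --pt "0 0 0.03 0 0 0" --pt "0 0 0.03 0 0 0"

```text
time: 8.68
eef_pos: [0.4645, -0.1708, 0.0668]
tool_rot: [-2.562, -1.818, 0.0]
contact_force: [0.3, 0.0, -2.1]
finger_gap: 0.151
grasp_force: 108.3
```

```bash
python3 -c "
from h import *
where();go(tcp(-.057,0),YAW)"
```

```text
ring along -0.0571 lat -0.0001 dz 0.0030 F along 0.3 lat 0.2 z -2.1 M [ 0.001 -0.08   0.069]
t 8.68 eef [ 0.4645 -0.1708  0.0668] q6 -0.12 yaw -19.29 tilt [-0.  0. -1.]
shift [0.0002 0.0002 0.0101] turn [-0. -0.  0.]
```

Now I'll feel for the base plate in small steps; contact is expected near dz = −2 mm.

Request:
jog_arm --pt "0 0 0.002 0 0 0" --pt "0 0 0.004 0 0 0" --pt "0 0 0.006 0 0 0" --pt "0 0 0.008 0 0 0" --pt "0 0 0.01 0 0 0" --pt "0 0 0.01 0 0 0" --pt "0 0 0.01 0 0 0" --pt "0 0 0.01 0 0 0" --pt "0 0 0.01 0 0 0" --pt "0 0 0.01 0 0 0"

```text
time: 9.52
eef_pos: [0.4645, -0.1708, 0.0638]
tool_rot: [2.562, 1.818, 0.0]
contact_force: [0.2, 0.0, -1.7]
finger_gap: 0.144
grasp_force: 108.3
```

Request:
jog_arm --pt "0 0 0.001 0 0 0" --pt "0 0 0.002 0 0 0" --pt "0 0 0.003 0 0 0" --pt "0 0 0.003 0 0 0" --pt "0 0 0.003 0 0 0" --pt "0 0 0.003 0 0 0" --pt "0 0 0.003 0 0 0" --pt "0 0 0.003 0 0 0" --pt "0 0 0.003 0 0 0" --pt "0 0 0.003 0 0 0"

```text
time: 10.35
eef_pos: [0.4645, -0.1708, 0.0629]
tool_rot: [2.562, 1.818, 0.0]
contact_force: [-0.7, -0.7, -1.2]
finger_gap: 0.143
grasp_force: 108.3
```

Request:
jog_arm --pt "0 0 0.001 0 0 0" --pt "0 0 0.002 0 0 0" --pt "0 0 0.003 0 0 0" --pt "0 0 0.003 0 0 0" --pt "0 0 0.003 0 0 0" --pt "0 0 0.003 0 0 0" --pt "0 0 0.003 0 0 0" --pt "0 0 0.003 0 0 0" --pt "0 0 0.003 0 0 0" --pt "0 0 0.003 0 0 0"

```text
time: 11.18
eef_pos: [0.4645, -0.1709, 0.0621]
tool_rot: [2.562, 1.818, 0.0]
contact_force: [-1.4, -0.4, -2.0]
finger_gap: 0.143
grasp_force: 108.4
```

Request:
jog_arm --pt "0 0 0.001 0 0 0" --pt "0 0 0.002 0 0 0" --pt "0 0 0.003 0 0 0" --pt "0 0 0.003 0 0 0" --pt "0 0 0.003 0 0 0" --pt "0 0 0.003 0 0 0" --pt "0 0 0.003 0 0 0" --pt "0 0 0.003 0 0 0" --pt "0 0 0.003 0 0 0" --pt "0 0 0.003 0 0 0"

```text
time: 12.02
eef_pos: [0.4648, -0.1712, 0.0619]
tool_rot: [2.561, 1.817, 0.0]
contact_force: [-3.1, -0.6, 4.8]
finger_gap: 0.144
grasp_force: 109.2
```

Request:
jog_arm --pt "0 0 0.001 0 0 0" --pt "0 0 0.002 0 0 0" --pt "0 0 0.003 0 0 0" --pt "0 0 0.003 0 0 0" --pt "0 0 0.003 0 0 0" --pt "0 0 0.003 0 0 0" --pt "0 0 0.003 0 0 0" --pt "0 0 0.003 0 0 0" --pt "0 0 0.003 0 0 0" --pt "0 0 0.003 0 0 0"

```text
time: 12.85
eef_pos: [0.4652, -0.1714, 0.0618]
tool_rot: [2.561, 1.817, 0.001]
contact_force: [-3.2, -1.0, 8.0]
finger_gap: 0.148
grasp_force: 109.6
```

Contact comes at TCP z≈0.062, so coaxial is 0.064, as estimated. I'll raise 2 mm above the plate and advance onto the sleeve.

Request:
jog_arm --pt "0 0 -0.006 0 0 0" --pt "0 0 -0.0125 0 0 0" --pt "0 0 -0.0125 0 0 0" --pt "0 0.008 -0.0125 0 0 0" --pt "0 0.016 -0.0125 0 0 0" --pt "0 0.024 -0.0125 0 0 0" --pt "0 0.032 -0.0125 0 0 0" --pt "0 0.04 -0.0125 0 0 0" --pt "0 0.04 -0.0125 0 0 0" --pt "0 0.04 -0.0125 0 0 0"

```text
time: 13.68
eef_pos: [0.4759, -0.1748, 0.0639]
tool_rot: [-2.562, -1.818, 0.0]
contact_force: [0.3, -0.3, -1.5]
finger_gap: 0.145
grasp_force: 108.5
```

```bash
python3 -c "
from h import *
where();go(tcp(-.03,.0003),YAW)"
```

```text
ring along -0.0449 lat -0.0001 dz 0.0001 F along 0.4 lat -0.2 z -1.5 M [-0.049  0.01   0.027]
t 13.68 eef [ 0.4759 -0.1748  0.0639] q6 -0.12 yaw -19.29 tilt [-2.e-04  1.e-04 -1.e+00]
shift [ 0.0002  0.0498 -0.0007] turn [-0. -0.  0.]
```

Request:
jog_arm --pt "0 0.008 0 0 0 0" --pt "0 0.016 0 0 0 0" --pt "0 0.024 0 0 0 0" --pt "0 0.032 0 0 0 0" --pt "0 0.04 0 0 0 0" --pt "0 0.048 0 0 0 0" --pt "0 0.056 0 0 0 0" --pt "0 0.06 0 0 0 0" --pt "0 0.06 0 0 0 0" --pt "0 0.06 0 0 0 0"

```text
time: 14.52
eef_pos: [0.4929, -0.1808, 0.064]
tool_rot: [2.562, 1.818, 0.0]
contact_force: [-0.3, -0.5, -1.5]
finger_gap: 0.148
grasp_force: 108.5
```

```bash
python3 -c "
from h import *
where()"
```

```text
ring along -0.0270 lat -0.0001 dz 0.0002 F along -0.1 lat -0.6 z -1.5 M [ 0.05  -0.023 -0.062]
```

Request:
jog_arm --pt "0 0.005 0 0 0 0" --pt "0 0.01 0 0 0 0" --pt "0 0.015 0 0 0 0" --pt "0 0.02 0 0 0 0" --pt "0 0.025 0 0 0 0" --pt "0 0.03 0 0 0 0" --pt "0 0.035 0 0 0 0" --pt "0 0.04 0 0 0 0" --pt "0 0.04 0 0 0 0" --pt "0 0.04 0 0 0 0"

```text
time: 15.35
eef_pos: [0.5041, -0.1845, 0.0637]
tool_rot: [-2.562, -1.817, -0.0]
contact_force: [-4.0, 1.4, 0.2]
finger_gap: 0.146
grasp_force: 108.7
```

```bash
python3 -c "
from h import *
where()"
```

```text
ring along -0.0152 lat 0.0001 dz -0.0001 F along -4.2 lat -0.0 z 0.2 M [0.282 1.006 0.103]
```

Request:
jog_arm --pt "0 0.005 0 0 0 0" --pt "0 0.01 0 0 0 0" --pt "0 0.015 0 0 0 0" --pt "0 0.02 0 0 0 0" --pt "0 0.025 0 0 0 0" --pt "0 0.03 0 0 0 0" --pt "0 0.035 0 0 0 0" --pt "0 0.038 0 0 0 0" --pt "0 0.038 0 0 0 0" --pt "0 0.038 0 0 0 0"

```text
time: 16.18
eef_pos: [0.5115, -0.1861, 0.0622]
tool_rot: [-2.555, -1.812, 0.006]
contact_force: [-11.2, 6.0, 2.7]
finger_gap: 0.146
grasp_force: 109.2
```

```bash
python3 -c "
from h import *
where()"
```

```text
ring along -0.0076 lat 0.0011 dz -0.0016 F along -12.6 lat 2.0 z 2.7 M [1.29  2.31  0.108]
```

Request:
jog_arm --pt "0 0.002 0 0 0 0" --pt "0 0.004 0 0 0 0" --pt "0 0.006 0 0 0 0" --pt "0 0.008 0 0 0 0" --pt "0 0.01 0 0 0 0" --pt "0 0.01 0 0 0 0" --pt "0 0.01 0 0 0 0" --pt "0 0.01 0 0 0 0" --pt "0 0.01 0 0 0 0" --pt "0 0.01 0 0 0 0"

```text
time: 17.02
eef_pos: [0.5129, -0.1861, 0.0621]
tool_rot: [-2.551, -1.81, 0.009]
contact_force: [-14.6, 9.3, 6.9]
finger_gap: 0.148
grasp_force: 110.0
```

```bash
python3 -c "
from h import *
where();go(tcp(0),YAW)"
```

```text
ring along -0.0063 lat 0.0015 dz -0.0017 F along -16.9 lat 4.0 z 6.9 M [1.858 3.188 0.101]
t 17.02 eef [ 0.5129 -0.1861  0.0621] q6 -0.11 yaw -19.28 tilt [-0.0123  0.0077 -0.9999]
shift [-0.0052  0.0211 -0.0061] turn [-0.0023 -0.0005  0.    ]
```

```bash
python3 - <<'E'
from h import *
s=bot.get_state();W=wpose(s)
f=optics.grab_frame("wrist");g=optics.grab_frame("side")
im=np.zeros((600,800,3),np.uint8)
im[:,:440]=cv2.resize(f[150:300,270:380],(440,600),interpolation=cv2.INTER_CUBIC)
im[:400,440:]=cv2.resize(g[150:210,310:364],(360,400),interpolation=cv2.INTER_CUBIC)
cv2.imwrite("pics/w5.png",im)
E
```

```text
(no output)
```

View pics/w5.png

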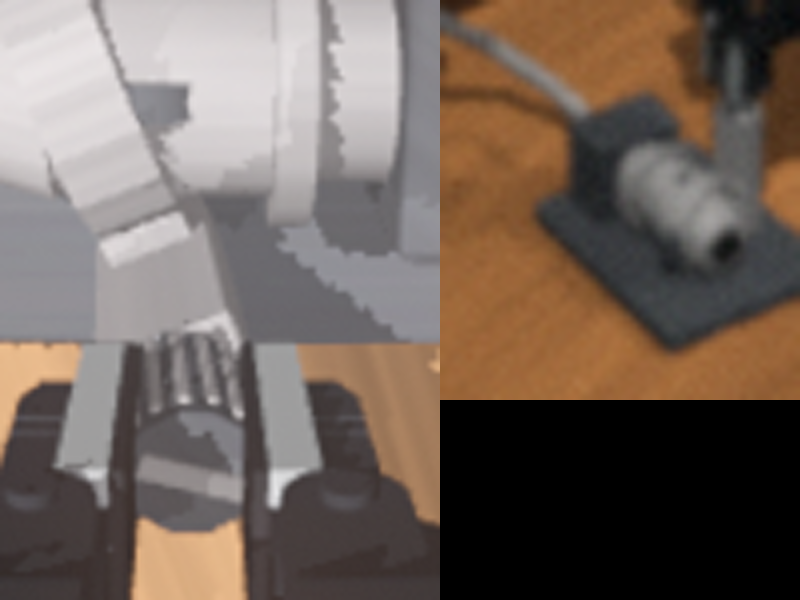

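The picture shows the ring still behind the barbs and swivelled back about 25° in the grip. Ring top is at crop (60,80), the barb at (160,100) and the flange at (280,100). I held the column too high, so the ring pivoted under load. I'll unload, release, and re-grip lower, centred on the free column.

Request:
jog_arm --pt "0 -0.004 0 0 0 0" --pt "0 -0.008 0 0 0 0" --pt "0 -0.012 0 0 0 0" --pt "0 -0.016 0 0 0 0" --pt "0 -0.02 0 0 0 0" --pt "0 -0.024 0 0 0 0" --pt "0 -0.028 0 0 0 0" --pt "0 -0.028 0 0 0 0" --pt "0 -0.028 0 0 0 0" --pt "0 -0.028 0 0 0 0"

```text
time: 17.95
eef_pos: [0.5093, -0.1857, 0.0631]
tool_rot: [-2.561, -1.816, -0.0]
contact_force: [-3.0, 6.0, -4.0]
finger_gap: 0.142
grasp_force: 108.3
```

```bash
python3 - <<'E'
from h import *
where()
s=bot.get_state();f=optics.grab_frame("wrist");cv2.imwrite("pics/w6r.png",f)
# ring edge orientation: bright ring vs sleeve is hard; print grip
print(s["finger_gap"],s["grasp_force"])
go(tcp(-.0157),YAW)
E
```

```text
ring along -0.0099 lat 0.0006 dz -0.0007 F along -4.8 lat 4.7 z -4.0 M [ 0.979  0.585 -0.024]
0.1420297888087343 108.32287073135376
t 18.00 eef [ 0.5093 -0.1857  0.063 ] q6 -0.11 yaw -19.31 tilt [-0.0012  0.002  -1.    ]
shift [-0.0022 -0.0195 -0.0025] turn [-0.0003 -0.0002 -0.    ]
```

Request:
jog_arm --pt "0 0 0 0 0 0" --pt "0 0 0 0 0 0" --pt "0 0 0 0 0 0" --pt "0 0 0 0 0 0" --pt "-0.007 0 0 0 0 0" --pt "-0.014 0 0 0 0 0" --pt "-0.014 -0.01 0 0 0 0" --pt "-0.014 -0.025 0 0 0 0" --pt "-0.014 -0.035 0 0 0 0" --pt "-0.014 -0.035 0 0 0 0" --fingers 0.2

```text
time: 18.83
eef_pos: [0.4977, -0.1869, 0.0637]
tool_rot: [-2.562, -1.817, 0.0]
contact_force: [-0.7, 0.1, -1.2]
finger_gap: 0.601
grasp_force: 0.0
```

```bash
python3 - <<'E'
from h import *
where()
s=bot.get_state();f=optics.grab_frame("wrist")
g=optics.grab_frame("top")
print(s["finger_gap"])
im=cv2.resize(f[100:300,230:430],(600,600),interpolation=cv2.INTER_CUBIC)
cv2.imwrite("pics/w7.png",im)
go(tcp(-.024,-.0078,-.004),YAW)
E
```

```text
ring along -0.0204 lat -0.0042 dz -0.0001 F along -0.7 lat -0.1 z -1.2 M [-0.014  0.007 -0.014]
0.6009083442071622
t 18.93 eef [ 0.4983 -0.1871  0.064 ] q6 -0.12 yaw -19.29 tilt [ 1.e-04 -0.e+00 -1.e+00]
shift [ 0.0008 -0.014   0.0265] turn [ 0. -0.  0.]
```

View pics/w7.png

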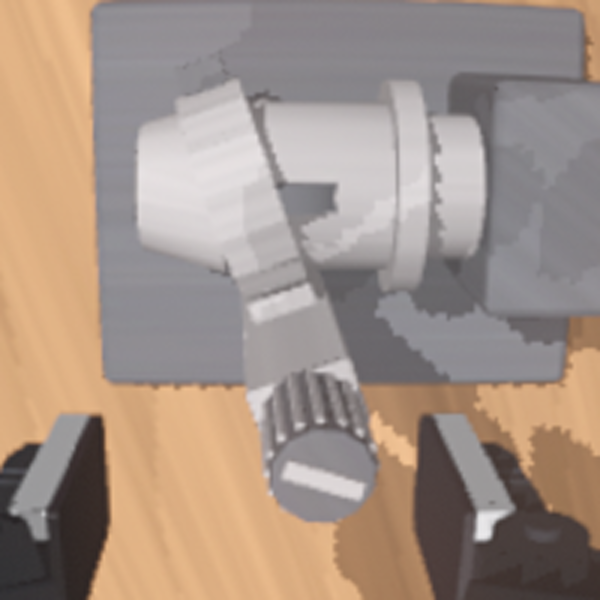

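Knob top is at crop (322,475) and its slot is still at the same angle to the tool. So the pads held the knob and the body swivelled about 22° under it. I'll re-grip lower on the column, with the tool yawed to match.

```bash
python3 - <<'E'
from h import *
W=wpose()
for z in(.1125,.1145):
    k=wplane(W,230+322/3,100+475/3,z);d=k-SEAT;print("knob",k,"along %.4f lat %.4f"%(d@ux,d@uy))
# ring edges at top z
for z in (.061,): 
    for p in((178,97),(240,82),(245,265),(305,265)):
        q=wplane(W,230+p[0]/3,100+p[1]/3,z);d=q-SEAT;print("ring edge along %.4f lat %.4f"%(d@ux,d@uy))
# column top corners z ~ .0375+.048
for p in((250,395),(352,365)):
    q=wplane(W,230+p[0]/3,100+p[1]/3,.0855);d=q-SEAT;print("col corner along %.4f lat %.4f"%(d@ux,d@uy))
E
```

```text
knob [ 0.50885009 -0.18744941  0.1125    ] along -0.0103 lat -0.0346
knob [ 0.509032   -0.18648572  0.1145    ] along -0.0104 lat -0.0336
ring edge along -0.0359 lat 0.0207
ring edge along -0.0238 lat 0.0235
ring edge along -0.0229 lat -0.0130
ring edge along -0.0109 lat -0.0130
col corner along -0.0217 lat -0.0315
col corner along -0.0034 lat -0.0258
```

Request:
jog_arm --pt "0 -0.007 0 0 0 0" --pt "0 -0.014 0.005 0 0 0" --pt "0 -0.014 0.012 0 0 0" --pt "0 -0.014 0.019 0 0 0" --pt "0 -0.014 0.026 0 0 0" --pt "0 -0.014 0.033 0 0 0" --pt "0 -0.014 0.04 0 0 0" --pt "0 -0.014 0.042 0 0 0" --pt "0 -0.014 0.042 0 0 0" --pt "0 -0.014 0.042 0 0 0"

```text
time: 19.77
eef_pos: [0.4945, -0.1858, 0.0513]
tool_rot: [-2.562, -1.818, 0.0]
contact_force: [-0.9, 0.1, -0.4]
finger_gap: 0.6
grasp_force: 0.0
```

Request:
jog_arm --pt "0 0 0 0 0 0" --pt "0 0 0 0 0 0" --pt "0 0 0 0 0 0" --pt "0 0 0 0 0 0" --pt "0 0 0 0 0 0" --pt "0 0 0 0 0 0" --pt "0 0 0 0 0 0" --pt "0 0 0 0 0 0" --pt "0 0 0 0 0 0" --pt "0 0 0 0 0 0" --fingers -1 --newtons 120

```text
time: 20.6
eef_pos: [0.4945, -0.1858, 0.0518]
tool_rot: [-2.562, -1.818, 0.0]
contact_force: [-3.2, 1.2, 5.0]
finger_gap: 0.157
grasp_force: 117.5
```

```bash
python3 - <<'E'
from h import *
where();s=bot.get_state();print(s["finger_gap"],s["grasp_force"])
f=optics.grab_frame("wrist");cv2.imwrite("pics/w8r.png",f)
go(tcp(-.024,-.0105,-.004),YAW)
# knob slot / ring edge: line segments in the region with lsd
g=cv2.cvtColor(f[100:330,230:430],cv2.COLOR_BGR2GRAY)
L=cv2.createLineSegmentDetector().detect(cv2.resize(g,None,fx=3,fy=3,interpolation=cv2.INTER_CUBIC))[0][:,0]/3+[230,100,230,100]
n=np.hypot(L[:,2]-L[:,0],L[:,3]-L[:,1])
for l,m in sorted(zip(L.tolist(),n),key=lambda t:-t[1])[:26]:
    print(np.round(l,0),"ang %.0f"%(np.degrees(np.arctan2(l[3]-l[1],l[2]-l[0]))%180))
E
```

```text
ring along -0.0238 lat -0.0043 dz -0.0120 F along -3.4 lat 0.1 z 5.0 M [0.22  0.493 0.141]
0.15722127335799133 117.4684989452362
t 20.65 eef [ 0.4945 -0.1858  0.0518] q6 -0.12 yaw -19.28 tilt [-2.e-04  1.e-04 -1.e+00]
shift [ 0.0008 -0.0007 -0.005 ] turn [-0.      0.      0.0001]
[326. 190. 321. 124.] ang 85
[262. 156. 261. 103.] ang 89
[391. 124. 429. 126.] ang 3
[372. 233. 336. 233.] ang 179
[279. 143. 278. 178.] ang 91
[336. 244. 339. 276.] ang 84
[303. 282. 301. 314.] ang 94
[333. 313. 331. 283.] ang 86
[379. 199. 383. 170.] ang 98
[383. 170. 382. 141.] ang 87
[405. 154. 403. 183.] ang 93
[303. 270. 327. 284.] ang 29
[335. 234. 332. 208.] ang 82
[370. 131. 373. 156.] ang 83
[264. 200. 264. 176.] ang 90
[373. 168. 370. 191.] ang 96
[265. 224. 264. 201.] ang 88
[327. 200. 304. 202.] ang 175
[297. 258. 300. 236.] ang 98
[429. 128. 407. 128.] ang 2
[367. 136. 345. 135.] ang 2
[360. 248. 367. 269.] ang 72
[352. 267. 347. 246.] ang 77
[329. 163. 351. 164.] ang 1
[304. 193. 325. 191.] ang 175
[268. 268. 274. 248.] ang 108
```

Now the knob slot (29°) turned with the body and the ring edge is nearly square (85°). So the column itself is gripped. Pushing again.

Request:
jog_arm --pt "0 0 -0.005 0 0 0.003" --pt "0 0.005 -0.005 0 0 0.006" --pt "0 0.01 -0.005 0 0 0.006" --pt "0 0.015 -0.005 0 0 0.006" --pt "0 0.02 -0.005 0 0 0.006" --pt "0 0.025 -0.005 0 0 0.006" --pt "0 0.03 -0.005 0 0 0.006" --pt "0 0.035 -0.005 0 0 0.006" --pt "0 0.035 -0.005 0 0 0.006" --pt "0 0.035 -0.005 0 0 0.006"

```text
time: 21.48
eef_pos: [0.5042, -0.1891, 0.0523]
tool_rot: [-2.595, -1.769, 0.001]
contact_force: [-3.5, 1.6, -2.6]
finger_gap: 0.158
grasp_force: 117.3
```

```bash
cat > look.py <<'E'
from h import *
def look(tag):
    where();s=bot.get_state();print("gap",s["finger_gap"],s["grasp_force"],"q6",s["joint_pos"][5])
    f=optics.grab_frame("wrist");cv2.imwrite(f"pics/{tag}.png",f)
    g=cv2.cvtColor(f[100:330,230:430],cv2.COLOR_BGR2GRAY)
    L=cv2.createLineSegmentDetector().detect(cv2.resize(g,None,fx=3,fy=3,interpolation=cv2.INTER_CUBIC))[0][:,0]/3+[230,100,230,100]
    n=np.hypot(L[:,2]-L[:,0],L[:,3]-L[:,1])
    for l,m in sorted(zip(L.tolist(),n),key=lambda t:-t[1])[:16]:
        print(np.round(l,0),"ang %.0f"%(np.degrees(np.arctan2(l[3]-l[1],l[2]-l[0]))%180),end="; ")
    print();go(tcp(0,-.0085,-.004),YAW)
E
python3 -c "
from look import *
look('w9r')"
```

```text
ring along -0.0136 lat -0.0042 dz -0.0115 F along -3.9 lat 0.4 z -2.6 M [0.381 0.908 0.114]
gap 0.1577376521556574 117.256600856781 q6 -0.08412684079854672
[346. 135. 304. 136.] ang 178; [351. 147. 351. 189.] ang 90; [246. 146. 244. 105.] ang 86; [361. 196. 362. 158.] ang 91; [419. 124. 386. 124.] ang 180; [295. 268. 300. 236.] ang 98; [303. 282. 301. 313.] ang 94; [333. 313. 331. 283.] ang 86; [383. 173. 381. 143.] ang 87; [302. 164. 331. 163.] ang 178; [303. 270. 327. 284.] ang 29; [362. 157. 359. 130.] ang 83; [258. 156. 260. 183.] ang 87; [314. 192. 302. 168.] ang 63; [336. 250. 339. 276.] ang 85; [254. 231. 251. 206.] ang 84; 
t 21.53 eef [ 0.5042 -0.189   0.0524] q6 -0.08 yaw -21.46 tilt [-6.e-04  5.e-04 -1.e+00]
shift [ 0.0022  0.0452 -0.0098] turn [-0.0001 -0.     -0.006 ]
```

```bash
python3 - <<'E'
import cv2,numpy as np
ch=" .:-=+*#%@"
for n in("w8r","w9r"):
    f=cv2.cvtColor(cv2.imread(f"pics/{n}.png"),cv2.COLOR_BGR2GRAY)[112:256:3,272:372:1]
    print(n)
    for i,r in enumerate(f): print(112+3*i,"".join(ch[min(9,int(v)*10//256)] for v in r))
E
```

```text
w8r
112 ++++++++++++++++++++++++++++++++++++++++++++++++++++++++++++++++++++++++++++++++++++++++++++++++++++
115 ++++++++++++++++++++++++++++++++=+++++++++++++++++++++++++++++++++++++++++++++++++++++++++++++++++++
118 ++++++++++++++++++++++++++++++++++++++++++++++++++++++++++++++++++++++++++++++++++++++++++++++++++++
121 ++++++++++++++++++++++++++++++++++++++++++++++++++++++++++++++++++++++++++++++++++++++++++++++++++++
124 ++++++++++++++++++++++++++++++++++++++++=+++++***+++++++++++++++++++++++++++++++++++++++++++++++++++
127 ++++++++++++++++++++++++**####*############***###+====++++++=++++++++++++++++++++++++++++++++++*++++
130 ++++++++++++++++++++++++*#######################*=-----------=+++++++++++++++++++++++++++++++++***##
133 ++++++++++++++++++++++++*#######%%%%%%%%%%%%%%%%#*===----------====++++++++++++++++++++++++++++++*##
136 ++++++++++++++++++++++++*%%%%%%%%%%%%%%%%%%%%%%%#*+====+*#**************************************++*#
139 +++++++++++++++++*****###%%%%%%%%%%%%%%%%%%%%%%%%%*+++++#######################################**+*#
142 ++++++++***##############%%%%%%%%%%%%#%%%%
[... 8287 characters left out ...]
++**++====++==--=++=---=+*****+====+**++++++++++++++++++++++++++++++==
238 #################**********+-::-==++====++==--=++=---=*+==-:::-+*********++++++++++++++++++++++++++=
241 ################**********+-::::-+++===+++==--=++==--=++=---::-+**********##++++++++++++++++++++++++
244 #######******************++-::::-+++=--+++==--=++==---=++=-::::=+**********#*+++++++++++++++++++++++
247 *###+-::::::::-**********+-:::::-++==--+++==--=++==---=++=--:::-+**********+:::::::::-=+++++++++++++
250 *=:::::::::::-=**********+-::::-=++==-=+++==---+*+=---=++=--::::=**********+-:::::::::::-=++++++++++
253 +:::::::::::-=**********+=:::::-=++==-=+#%#+---+##*=--=*+=--=:::-+**********+::::::::::::-++++++++++
```

The ring-edge profile shows the body swivelled about 25° again under a held knob. The pads lean in on the knob above the column. Each swivel also tightened the screw slightly. I'll unscrew about 45° with the body stopped by the sleeve, then grip well below the knob.

Request:
jog_arm --pt "0 0.001 0 0 0 -0.015" --pt "0 0.002 0 0 0 -0.03" --pt "0.001 0.003 0 0 0 -0.045" --pt "0.001 0.004 0 0 0 -0.06" --pt "0.001 0.005 0 0 0 -0.075" --pt "0.002 0.006 0 0 0 -0.09" --pt "0.003 0.007 0 0 0 -0.105" --pt "0.003 0.008 0 0 0 -0.12" --pt "0.004 0.009 0 0 0 -0.125" --pt "0.004 0.009 0 0 0 -0.125"

```text
time: 22.37
eef_pos: [0.5079, -0.1889, 0.0526]
tool_rot: [1.721, 2.627, 0.002]
contact_force: [-1.8, 2.6, -4.1]
finger_gap: 0.161
grasp_force: 117.5
```

```bash
python3 - <<'E'
from h import *
where();s=bot.get_state();print(s["finger_gap"])
f=optics.grab_frame("wrist");cv2.imwrite("pics/w10r.png",f)
go(tcp(-.0136,-.0105,-.004),YAW)
ch=" .:-=+*#%@"
f=cv2.cvtColor(f,cv2.COLOR_BGR2GRAY)[100:300:4,250:390:2]
for i,r in enumerate(f): print(100+4*i,"".join(ch[min(9,int(v)*10//256)] for v in r))
E
```

```text
ring along -0.0101 lat -0.0027 dz -0.0112 F along -2.6 lat 1.8 z -4.1 M [ 0.363  0.161 -0.06 ]
0.16125822953283178
t 22.42 eef [ 0.5078 -0.1889  0.0526] q6 -0.87 yaw 23.47 tilt [ 1.4e-03  4.0e-04 -1.0e+00]
shift [ 0.0047 -0.0111 -0.0024] turn [ 2.000e-04 -1.000e-04  1.188e-01]
100 ******#########**#########*#######*+++++++++++++++++++++#*****########
104 ****##########**#################+++++++++++++++++++++++++*****#######
108 ****#########**################+++++++++++++++++++++++++++++**#***####
112 ***#########***##############+++++++++++++++++++++++++++++++++******##
116 ###########*#*#############+++++++++++++++++++++++++++++++++++++******
120 ##########***############*+++++++++++++++++++++=++++++++++++++++++****
124 ##########**###########*++++++++++++++++++++++=+++++++++++++++++++++**
128 #########***#########*+++++++++++++++++##*++*#+=++++++++++++++++++++++
132 ########***########*+++++++++++++++=:*%%###*######*+++++++++++++++++++
136 #######*****######++++++++++++++++-+%%%%%%%#%%%########*++++++++++++++
140 ######****######*+++++++++++++++-=%%%%%%%%#%%%%%%%%%###*++++++++++++
[... 2227 characters left out ...]
*****=::::::=------==++++
264 *##***###*::::::-******-::==*++===========::=******-::::::=--------=++
268 ##***##**-:::::::-=*%%%--:=*####*+========:-+%%#+=-:::::::-=------====
272 #***#*-::::::::::::::+%--:-=+######*+=====:-+%=:::::::::::::::--======
276 ****#:::::::---:::::::=:-:-====+*######+==:-=#:::::::---::::::-=======
280 **+=::::::::::::::::::.:-:=========+####+-:-:::::::::::::::::::--=====
284 ::::::::::::::::::::::.:-::==============::-::::::::::::::::::::::::::
288 ::::::::::::::::::::::.:::-+++===========:::::::::::::::::::::::::::::
292 ::::::::::.::::::.:::..:::-=====++=======::-:.::::::..::::::::.:::::::
296 ::::::::::::::::::::...::.-+===++==*#**+*-:-:..:::::::::::::::::::::::
```

Request:
jog_arm --pt "0 0 0 0 0 0" --pt "0 0 0 0 0 0" --pt "0 0 0 0 0 0" --pt "0 0 -0.05 0 0 0" --pt "0 0 -0.12 0 0 0" --pt "0 0 -0.19 0 0 0" --pt "0 0 -0.24 0 0 0.015" --pt "0 0 -0.24 0 0 0.03" --pt "0 0 -0.24 0 0 0.05" --pt "0 0 -0.24 0 0 0.065" --fingers -0.3

```text
time: 23.25
eef_pos: [0.5088, -0.1901, 0.1269]
tool_rot: [2.222, 2.214, 0.002]
contact_force: [-0.4, -0.9, -0.3]
finger_gap: 0.348
grasp_force: 0.0
```

Request:
jog_arm --pt "0 0 0 0 0 0.018" --pt "0 0 0 0 0 0.036" --pt "0 0 0 0 0 0.054" --pt "0 0 0 0 0 0.054" --pt "0 0 0 0 0 0.054" --pt "0 0 0 0 0 0.054" --pt "0 0 0 0 0 0.054" --pt "0 0 0 0 0 0.054" --pt "0 0 0 0 0 0.054" --pt "0 0 0 0 0 0.054" --fingers 0.2

```text
time: 24.08
eef_pos: [0.5074, -0.1891, 0.1249]
tool_rot: [-2.562, -1.818, -0.0]
contact_force: [-0.2, -0.4, -0.4]
finger_gap: 0.597
grasp_force: 0.0
```

```bash
python3 - <<'E'
from h import *
where();s=bot.get_state();W=wpose(s);np.save("W11.npy",W)
f=optics.grab_frame("wrist");cv2.imwrite("pics/w11r.png",f)
go(tcp(-.024,-.0185,-.004),YAW)
k=wproj(W,SEAT+ux*-.0104-uy*.034+[0,0,.073]);print("knob expected px",k)
ch=" .:-=+*#%@"
x0,y0=int(k[0])-90,int(k[1])-130
f=cv2.cvtColor(f,cv2.COLOR_BGR2GRAY)[max(y0,0):y0+190:4,x0:x0+180:2]
print("x0",x0)
for i,r in enumerate(f): print(max(y0,0)+4*i,"".join(ch[min(9,int(v)*10//256)] for v in r))
E
```

```text
ring along -0.0105 lat -0.0032 dz 0.0611 F along -0.1 lat -0.5 z -0.4 M [ 0.053 -0.005 -0.013]
t 24.13 eef [ 0.5074 -0.1891  0.1248] q6 -0.12 yaw -19.28 tilt [-0.  0. -1.]
shift [-0.0027 -0.0449  0.2651] turn [-0.      0.      0.0001]
knob expected px [317.06809288 218.14217205]
x0 227
88 ##############*###########################***##******#*######****######**#####****#*******
92 ###############*##########################***********************#######******************
96 ###############*########################**#***********************#*#*********************
100 #################*####*******####**#**#***************************************************
104 ###################**********************+++++++++++++++++++*+**+++***********************
108 #################*++++++++++++++++++++++++++++++++++++++++++++++++++++++++++++++++++******
112 #################*+++++++++++++++++++++++++++++++++++++++++++++++++++++++++++++++++=+*****
116 #################*+++++++++++++++++++++++++++++++++++++++++++++++++++++++++++++++++=+*****
120 #################*++++++++++++++=+++++++++++++++++++
[... 3043 characters left out ...]
##############*+---::+*****-:-*####
252 ##*:.::-*****=.....+######*##########################################+=----::+****+-:::-##
256 #*::::=*****+......-#######*#########################################+=-----::+*****-::-=#
260 +::::=*****+:......-#################################################+=---:::::+****+=:::-
264 .:..=*****+:.......:##################################################=:--:::::-+*****-:::
268 ...-+***+=:........:##################################################=:-:::::::-+++***=::
272 .....-+++-:........:#################################################*=::::::::--%%%%*-:::
276 :...:::++=.........-#############################*###################+=::::::::--%%#:::::-
```

Request:
jog_arm --pt "0 -0.015 0 0 0 0" --pt "-0.002 -0.03 0.02 0 0 0" --pt "-0.003 -0.045 0.06 0 0 0" --pt "-0.003 -0.045 0.11 0 0 0" --pt "-0.003 -0.045 0.16 0 0 0" --pt "-0.003 -0.045 0.2 0 0 0" --pt "-0.003 -0.045 0.24 0 0 0" --pt "-0.003 -0.045 0.265 0 0 0" --pt "-0.003 -0.045 0.271 0 0 0" --pt "-0.003 -0.045 0.271 0 0 0"

```text
time: 24.97
eef_pos: [0.4939, -0.1853, 0.0427]
tool_rot: [-2.561, -1.817, 0.001]
contact_force: [-0.8, -0.1, 0.6]
finger_gap: 0.598
grasp_force: 0.0
```

Request:
jog_arm --pt "0 0 0 0 0 0" --pt "0 0 0 0 0 0" --pt "0 0 0 0 0 0" --pt "0 0 0 0 0 0" --pt "0 0 0 0 0 0" --pt "0 0 0 0 0 0" --pt "0 0 0 0 0 0" --pt "0 0 0 0 0 0" --pt "0 0 0 0 0 0" --pt "0 0 0 0 0 0" --fingers -1 --newtons 120

```text
time: 25.8
eef_pos: [0.4957, -0.1863, 0.0451]
tool_rot: [2.56, 1.816, 0.002]
contact_force: [1.0, -1.0, 6.0]
finger_gap: 0.171
grasp_force: 117.7
```

```bash
cat > art.py <<'E'
from h import *
def art(tag,x0=260,x1=380,y0=108,y1=320,sx=2,sy=4):
    where();s=bot.get_state();print("gap %.3f grip %.0f q6 %.2f"%(s["finger_gap"],s["grasp_force"],s["joint_pos"][5]))
    f=optics.grab_frame("wrist");cv2.imwrite(f"pics/{tag}.png",f)
    ch=" .:-=+*#%@"
    f=cv2.cvtColor(f,cv2.COLOR_BGR2GRAY)[y0:y1:sy,x0:x1:sx]
    for i,r in enumerate(f): print(y0+sy*i,"".join(ch[min(9,int(v)*10//256)] for v in r))
E
python3 -c "
from art import *
art('w12r');go(tcp(-.024,-.0195,-.004),YAW)"
```

```text
ring along -0.0225 lat -0.0044 dz -0.0187 F along 1.3 lat -0.6 z 6.0 M [-0.234 -0.195 -0.025]
gap 0.171 grip 118 q6 -0.12
108 ++++++++++++++++++++++++++++++++++++++++++++++++++++++++++++
112 ++++++++++++++++++++++=+++++++++++++++++++++++++++++++++++++
116 ++++++++++++++++++++++=+++++++++++++++++++++++++++++++++++++
120 +++++++++++++++++++++++=++++++++++++++++++++++++++++++++++++
124 ++++++++++++++++++++++++++++++++++++++++++++++++++++++++++++
128 ++++++++++++++++++**+####*=-----=+++++++++++++++++++++*****+
132 +++++++++++++*############==-----===++++++++++++++++++*#####
136 +++++++++++++####%%%%%%%%%+==*#***********************+*####
140 ++++++++++++*#%%%%%%%%%%%%*++*########################**####
144 ++++++++*#####%%%%%%%%%%%%#++###%%#%%%%%###############+#%%#
148 +++++++*#%%%%%%%%%%%%%%%%%%+++%%#%%%%%%%%%%%%%#########*#%%%
152 ++++++++%%%%%%%%%%%%%%%%%%%#+%%%#%%%%%%%%%%%%%%%%%%%%%%*#%%%
156 +++++++*%%%%%%%%%%%%%%%%%%%%+#%%%%%%%%%%%%%%%%%%%%%%%%%##%%%
160 +++++++*%%%%%%%%%%%%%%%%%%%%*+%%%%%%%%%%%%%%%%%%%%%%%%%##%%%
164 +++++++*%%%%%%%%%%%%%%%%%%%%#++%##############%%%%%%%%%##%%%
168
[... 1915 characters left out ...]
----===-::-::::::::::::::::::::
288 :::::....::::::::::::--------------=+:::::::::::::::::::::::
292 :..............:::::-#*+=-------=+##*::::::::::::::::::.::..
296 ::::::::::::::::::::=###############*:::::::::::::::::::::::
300 ::::::::::::::::::::+################-::::::::::::::::::::::
304 ::::::::::::::.:::::+################=:::::::::::::::::::.::
308 ::::::::::::::.:::::*################+:-::::::::::::::::::::
312 ::-:::::::::::.::--:#################*:=-:::::::::::::---:::
316 :::::::::::::..::#######################+:::::::::::::::::::
t 25.85 eef [ 0.4957 -0.1863  0.0451] q6 -0.12 yaw -19.29 tilt [ 0.0029 -0.0017 -1.    ]
shift [ 0.0014 -0.005   0.0027] turn [0.0005 0.0001 0.    ]
```

Request:
jog_arm --pt "0 -0.005 -0.002 0 0 0" --pt "0 -0.01 -0.004 0 0 0" --pt "0 -0.015 -0.004 0 0 0" --pt "0 -0.02 -0.004 0 0 0" --pt "0 -0.025 -0.004 0 0 0" --pt "0 -0.025 -0.004 0 0 0" --pt "0 -0.025 -0.004 0 0 0" --pt "0 -0.025 -0.004 0 0 0" --pt "0 -0.025 -0.004 0 0 0" --pt "0 -0.025 -0.004 0 0 0"

```text
time: 26.68
eef_pos: [0.4875, -0.1832, 0.0451]
tool_rot: [2.562, 1.818, 0.0]
contact_force: [2.1, -1.7, 5.1]
finger_gap: 0.17
grasp_force: 118.2
```

```bash
python3 -c "
from art import *
art('w13r',y0=120,y1=250)"
```

```text
ring along -0.0313 lat -0.0041 dz -0.0187 F along 2.6 lat -0.9 z 5.1 M [-0.293 -0.482 -0.009]
gap 0.170 grip 118 q6 -0.13
120 ######++++++*++++++++++=++++++++++++++++++++++++++++++++++++
124 ######++++++++++++++++++++++++++++++++++++++++++++++++++++++
128 ######++++++++++++**#####*=-----++++++++++++++++++++++++++++
132 ######+++++++*###########%==-------+++++++++++++++++++++++++
136 ######+++++++*###%%%%%%%%%+==**+++*****************+++++++++
140 ######+++++++*%%%%%%%%%%%%*=+##*############################
144 ######+++++++*%%%%%%%%%%%%#++##*#*%%%%%#%%%#################
148 ######+++++++*%%%%%%%%%%%%%++*%##%%%%%%%%%%%%%%%%###########
152 ######++++++++%%%%%%%%%%%%%#++%##%%%%%%%%%%%%%%%%%%%%%%%%%%#
156 ######++++++++#%%%%%%%%%%%%%+%%%%%%%%%%%%%%%%%%%%%%%%%%%%%%%
160 ######++++++++*%%%%%%%%%%%%%**%#%%%%%%%%%%%%%%%%%%%%%%%%%%%%
164 ######+++++++++#%%%%%%%%%%%%%+##*%%%%%%%#%%%%%%%%%%%%%%%%%%%
168 ######*++++++++#%%%%%%%%%%%%%*+*%%*++++++++++++++====#%%%%%%
172 ######*++++++++#%%%%%%%%%%%%%###*%#++++++++++++++====###%%%%
176 ######*++++++++#%%%%%%%%%%%%%%+*#%##+++++++++++++===+#######
180
[... 466 characters left out ...]
++++++++++++#%%##%%%#%%%#++==-=====+++++++++++++++
212 #######++++++++++++++**%%%###********=========++++++++++++++
216 #######++++++++++++++****************==========+++++++++++++
220 #######+++++++++++++*****************==============+++++++++
224 #######+++++++++++++*****************===============++++++++
228 #######*++++++++++++*****************+=================+++++
232 #######*+++++++++++******************+====-==-=====--=-==+++
236 ########*++++=+****+-=****+=+++##%%%#*++++++==============++
240 ##########*********-:*#==+=-=+--++=*+:=*****++++++++++++++++
244 #########*********+::-+==+=-++--+=-+=:-*****+===++++++++++++
248 ######*-::::-*****+::=+==+--++--+=-+=::*****+:::::-+++++++++
```

The lower grip holds the column rigidly, but skewed about 10° (gap 0.171 against 0.146 when flush). I'll re-seat it: open a little, turn the tool to match, and close.

Request:
jog_arm --pt "0 0 0 0 0 0" --pt "0 0 0 0 0 0" --pt "0 0 0 0 0 0" --pt "0 0 0 0 0 -0.007" --pt "0 0 0 0 0 -0.014" --pt "0 0 0 0 0 -0.021" --pt "0 0 0 0 0 -0.028" --pt "0 0 0 0 0 -0.028" --pt "0 0 0 0 0 -0.028" --pt "0 0 0 0 0 -0.028" --fingers -0.3

```text
time: 27.57
eef_pos: [0.4867, -0.1827, 0.0442]
tool_rot: [-2.393, -2.034, 0.001]
contact_force: [-0.5, 0.6, 0.5]
finger_gap: 0.35
grasp_force: 0.0
```

Request:
jog_arm --pt "0 0 0 0 0 0" --pt "0 0 0 0 0 0" --pt "0 0 0 0 0 0" --pt "0 0 0 0 0 0" --pt "0 0 0 0 0 0" --pt "0 0 0 0 0 0" --pt "0 0 0 0 0 0" --pt "0 0 0 0 0 0" --pt "0 0 0 0 0 0" --pt "0 0 0 0 0 0" --fingers -1

```text
time: 28.4
eef_pos: [0.4874, -0.1832, 0.0449]
tool_rot: [2.392, 2.036, 0.0]
contact_force: [0.2, -1.4, 0.5]
finger_gap: 0.173
grasp_force: 117.7
```

```bash
python3 -c "
from art import *
art('w14r',y0=116,y1=270)
go(tcp(-.03,-.0165,-.004),YAW)"
```

```text
ring along -0.0313 lat -0.0041 dz -0.0189 F along 0.6 lat -1.3 z 0.5 M [-0.235 -0.23  -0.05 ]
gap 0.173 grip 118 q6 -0.30
116 ##############++++++++++++++++++++++++++++++++++++++++++++++
120 ##############++++++++++++++++++++++++++++++++++++++++++++++
124 #############*++++++++++++++++++++++++++++++++++++++++++++++
128 #############++++++++++*###########*==-=++++++++++++++++++++
132 #############++++++++++############*----++++++++++++++++++++
136 ############*++++++++++%##########%*--==--++++++++++++++++++
140 ############++++++++++*%%%%%%%%%%%%#=*##*******+++++++++++++
144 ###########*++++++++++*%%%%%%%%%%%%#+##############****+++++
148 ###########*+++++++++++%%%%%%%%%%%%#+#%####%##############**
152 ###########++++++++++++%%%%%%%%%%%%#++%*%%%%%%%#%%##########
156 ##########*++++++++++=#%%%%%%%%%%%%#%%%*#%%%%%%#%%%%%%######
160 ##########*++++++++++=%%%%%%%%%%%%%#+%%%%%%%%%%%%%%%%%%#####
164 ##########+++++++++++*%%%%%%%%%%%%%%+%#%%%%%%%%%%%%%%%%%%%%%
168 #########*++++++++++=#%%%%%%%%%%%%%%+#%%%%%%%%#*%%%%%%%%%%%%
172 #########*++++++++++=%%%%%%%%%%%%%%%%#*%#+++++++=+**###%%%%%
176
[... 1004 characters left out ...]
===+==##*=+****+-------+++++++++
240 #######******#*****-:**=+-=+=-=+--+==:=*****=--------+++++++
244 ########*+*+******+::+-++-=+--=+--+-+:-*****+====+======++++
248 ######*-::::-*****+:=+=+=-++--++--+==-:*****+:::::-+++++++##
252 #####*::::::+*****-:+==+=-++--++--+==-:=*****-:::::-++++++++
256 #####=:::::-******::+-#*--==--=+--+=-=:-******::::::=+++++++
260 ####+::::::+*****=::=--=+++++++==----=::+*****=::::::+++++++
264 ####:::::::******=::=+++++++++==+=+=-#::+*****=::::::-++++++
268 ##*-::::::::=+**%=-:--+++++++++++====-:-+%%%+-::::::::-+++++
t 28.45 eef [ 0.4874 -0.1832  0.0449] q6 -0.30 yaw -9.22 tilt [ 4.e-04 -3.e-04 -1.e+00]
shift [-0.0003  0.0044 -0.0079] turn [0.0001 0.     0.028 ]
```

Ring now square in the grip (edges vertical, knob free). Turning back 10° about the ring centre and lifting to coaxial.

Request:
jog_arm --pt "0 0 -0.004 0 0 0" --pt "0 0 -0.0065 0 0 0" --pt "0 -0.004 -0.0065 0 0 0.005" --pt "0 -0.008 -0.0065 0 0 0.01" --pt "0.001 -0.012 -0.0065 0 0 0.015" --pt "0.001 -0.016 -0.0065 0 0 0.02" --pt "0.002 -0.02 -0.0065 0 0 0.025" --pt "0.002 -0.022 -0.0065 0 0 0.028" --pt "0.002 -0.022 -0.0065 0 0 0.028" --pt "0.002 -0.022 -0.0065 0 0 0.028"

```text
time: 29.28
eef_pos: [0.4805, -0.1811, 0.0464]
tool_rot: [-2.561, -1.818, 0.001]
contact_force: [-0.2, -0.3, -1.0]
finger_gap: 0.171
grasp_force: 117.6
```

```bash
sed -i 's/^RO=.*/RO=np.array([.0375,0,.0074])/' h.py; python3 -c "
from h import *
where();go(tcp(-.026),YAW)"
```

```text
ring along -0.0392 lat -0.0005 dz -0.0005 F along -0.1 lat -0.3 z -1.0 M [-0.021  0.067 -0.018]
t 29.28 eef [ 0.4805 -0.1811  0.0464] q6 -0.13 yaw -19.26 tilt [-8.e-04  5.e-04 -1.e+00]
shift [ 0.0017  0.0439 -0.0019] turn [-0.0002 -0.      0.0001]
```

Free, with no contact. Advance to −26 mm, then through the barbs to about −13 mm.

Request:
jog_arm --pt "0.001 0.008 -0.002 0 0 0" --pt "0.001 0.016 -0.002 0 0 0" --pt "0.001 0.024 -0.002 0 0 0" --pt "0.001 0.032 -0.002 0 0 0" --pt "0.001 0.04 -0.002 0 0 0" --pt "0.001 0.05 -0.002 0 0 0" --pt "0.001 0.06 -0.002 0 0 0" --pt "0.001 0.07 -0.002 0 0 0" --pt "0.001 0.07 -0.002 0 0 0" --pt "0.001 0.07 -0.002 0 0 0"

```text
time: 30.12
eef_pos: [0.497, -0.1868, 0.0458]
tool_rot: [-2.554, -1.815, 0.01]
contact_force: [-9.3, 2.4, 2.4]
finger_gap: 0.175
grasp_force: 118.4
```

```bash
python3 -c "
from art import *
art('w15r',y0=124,y1=244)
go(tcp(0),YAW)"
```

```text
ring along -0.0217 lat -0.0004 dz -0.0011 F along -9.5 lat -0.8 z 2.4 M [0.643 2.036 0.343]
gap 0.175 grip 118 q6 -0.12
124 ++++++++++++++++++++++++++====++++==++++++++++++++++++++++++
128 ++++++++++++++++++++*#####**####*-----==++++++++++++******++
132 ++++++++++++++++++++*############=-------++++++++++++*#####+
136 +++++++++++++++++++*#%########%#%+==+***************++#####*
140 +++++++++++***######%%%%%%%%%%%%%*++#################*#####*
144 +++++++*########%%%%%%%%%%%%%%%%%*####################*%%%%%
148 ++++++*%%%%%%%%%%%%%%%%%%%%%%%%%%#+%%%%%%%%%%%%#######*%%%%%
152 ++++++#%%%%%%%%%%%%%%%%%%%%%%%%%%#+#%%%%%%%%%%%%%%%%%#*%%%%%
156 ++++++#%%%%%%%%%%%%%%%%%%%%%%%%%%%*#%%%%%%%%%%%%%%%%%%*%%%%%
160 ++++++#%%%%%%%%%%%%%%%%%%%%%%%%%%%+#%%%%%%%%%%%%%%%%%%*%%%%%
164 ++++++#%%%%%%%%%%%%%%%%%%%%%%%%%%%++###%%%%%%%%%%%%%%%*%%%%%
168 ++++++%%%%%%%%%%%%%%%%%%%%%%%%%%%%*+++++==#%%%%%%%%%%%*%%%%%
172 ++++++*%%%%%%%%%%%%%%%%%%%%%%%%%%%++++++==*#######%%%#*%%%%%
176 ++++++*%%%%%%%%%%%%%%%%%%%%%%%%%%%*+*+++++*###########*#####
180 ++++++*%%%%%%%%%%%%%%%%%%%%%%%%%%%*+##################*#####
184 +
[... 421 characters left out ...]
%%#==---========+++++++++===
212 *+++++++++++++++++++++*###*##*******+=========++++++++++++++
216 *+++++++++++++++++++*+****++++++++++*==========+++++++++++++
220 *+++++++++++++++++++*+***+++++++++++++===========+++++++++++
224 *++++++++++++++++++++++*++++++++++++++==============++++++++
228 #++++++++++++++++++*++**++++++++++++++==========-===-=++++++
232 #*++++++++++++++++++++**++++++++++++++=-=============-=-=+++
236 ###*******++##**++*=-+***+++=-++##+**+++++++==+++++=========
240 ####*****#####*****::+*++-++--+=-=+==:=*****++++++++++++++++
t 30.17 eef [ 0.497  -0.1868  0.0458] q6 -0.12 yaw -19.21 tilt [-0.01    0.0033 -0.9999]
shift [ 0.0012  0.0723 -0.0045] turn [-0.0017  0.      0.0003]
```

Request:
jog_arm --pt "0 0.002 -0.002 -0.001 0 0.002" --pt "0 0.004 -0.003 -0.002 0 0.004" --pt "0 0.006 -0.003 -0.002 0 0.004" --pt "0 0.008 -0.003 -0.002 0 0.004" --pt "0 0.01 -0.003 -0.002 0 0.004" --pt "0 0.012 -0.003 -0.002 0 0.004" --pt "0 0.014 -0.003 -0.002 0 0.004" --pt "0 0.016 -0.003 -0.002 0 0.004" --pt "0 0.016 -0.003 -0.002 0 0.004" --pt "0 0.016 -0.003 -0.002 0 0.004"

```text
time: 31.0
eef_pos: [0.5006, -0.1877, 0.0459]
tool_rot: [-2.583, -1.787, -0.0]
contact_force: [-10.4, 3.7, 0.8]
finger_gap: 0.172
grasp_force: 118.3
```

```bash
python3 -c "
from art import *
art('w16r',y0=124,y1=210)
go(tcp(0),YAW)"
```

```text
ring along -0.0180 lat -0.0000 dz -0.0010 F along -11.0 lat 0.1 z 0.8 M [0.833 2.24  0.407]
gap 0.172 grip 118 q6 -0.10
124 +++++++++++++++++++++++++++===+=+++==+++++++++++++++++++++++
128 ++++++++++++++++++++*########*##*------=++++++++******+++++=
132 ++++++++++++++++++++*############=------=-=++++++#####*++++=
136 +++++++++++++++++*++#%#########%#==+**************#####++++=
140 ++++++++++**######*#%%%%%%%%%%%%%+++#############*#####+****
144 ++++**##########%#*#%%%%%%%%%%%%%*++#############*#%%%%**###
148 +++###%%%%%%%%%%%##%%%%%%%%%%%%%%#+%#%%#%%%%#####*#%%%%#+*##
152 ++#%%%%%%%%%%%%%%#+%%%%%%%%%%%%%%#+#%%%%%%%%%%%%%##%%%%%++%%
156 ++#%%%%%%%%%%%%%%%%%%%%%%%%%%%%%%#++%%%%%%%%%%%%%##%%%%%+%%%
160 ++%%%%%%%%%%%%%%%%#%%%%%%%%%%%%%%%+%%%%%%%%%%%%%%##%%%%%*+#%
164 ++%%%%%%%%%%%%%%%%*%%%%%%%%%%%%%%%+*##%%%%%%%%%%%#*%%%%%**#%
168 ++#%%%%%%%%%%%%%%%#%%%%%%%%%%%%%%%==+=%%%%%%%%%%%#*%%%%%*+%%
172 ++#%%%%%%%%%%%%%%%+#%%%%%%%%%%%%%%+===##########%#*%%%%%*+##
176 ++*%%%%%%%%%%%%%%%%%%%%%%%%%%%%%%%+==*############*#####++##
180 +++%%%%%%%%%%%%%%%#%%%%%%%%%%%%%%%*+##############*#####+++#
184 +++###%%%%%%%%%%%%*#%%############+*#############**#####++**
188 +++***#########%%%####%%%%%%%%%###*++**************####*==++
192 +++++++++****######+*#%%%%%%%%%%##*+++***********+*****+===-
196 ++++++++++++++++***==+************+=======----==++*****=====
200 ++++++++++++++++++++++************+=--------====+++++++=====
204 +++++++++++++++++++++++*+++******#*==-----=======+++++======
208 +++++++++++++++++++++**%#%##%%#%%%*==--=========++++++======
t 31.05 eef [ 0.5006 -0.1877  0.0459] q6 -0.10 yaw -20.64 tilt [-2.e-04  4.e-04 -1.e+00]
shift [ 0.0015  0.0599 -0.0032] turn [-0.     -0.     -0.0037]
```

Request:
jog_arm --pt "0 0.0025 0 0 0 0" --pt "0 0.005 0 0 0 0" --pt "0 0.0075 0 0 0 0" --pt "0 0.01 0 0 0 0" --pt "0 0.0125 0 0 0 0" --pt "0 0.015 0 0 0 0" --pt "0 0.0175 0 0 0 0" --pt "0 0.02 0 0 0 0" --pt "0 0.02 0 0 0 0" --pt "0 0.02 0 0 0 0"

```text
time: 31.88
eef_pos: [0.506, -0.1896, 0.0459]
tool_rot: [-2.582, -1.787, 0.0]
contact_force: [-10.2, 3.5, 2.4]
finger_gap: 0.172
grasp_force: 118.3
```

```bash
python3 -c "
from art import *
art('w17r',y0=124,y1=210)
go(tcp(0),YAW)"
```

```text
ring along -0.0123 lat -0.0001 dz -0.0010 F along -10.8 lat -0.0 z 2.4 M [0.916 2.338 0.406]
gap 0.172 grip 118 q6 -0.10
124 ++++++++++++++++++++++++++====+++++++=++++++++++++++++++==--
128 ++++++++++++++++++++*###########*-----=+=++******++++++=----
132 ++++++++++++++++++++*############--------=++#####*+++++=----
136 ++++++++++++*+++++**#############====*******######+++++=----
140 ++++++**#####+######%%%%%%%%%%%%%++###############++*******+
144 **#############%%%%#%%%%%%%%%%%%%*+##########%%%%%*+########
148 ##%%%%%%%%%%##%%%%%%%%%%%%%%%%%%%*+*###%%%%##%%%%%#+########
152 %%%%%%%%%%%%#*%%%%%%%%%%%%%%%%%%%#++*%%%%%%%#%%%%%#++%%%%%%%
156 %%%%%%%%%%%%%%%%%%%%%%%%%%%%%%%%%#+%%%%%%%%%#%%%%%%+#%%%%%%%
160 %%%%%%%%%%%%#%%%%%%%%%%%%%%%%%%%%%++%%%%%%%%#%%%%%%++%%%%%%%
164 %%%%%%%%%%%%#*%%%%%%%%%%%%%%%%%%%%+++%%%%%%%#%%%%%%*##%%%%%%
168 %%%%%%%%%%%%%%%%%*++#%%%%%%%%%%%%%+*%%%%%%%%##%%%%#**%%%%%%%
172 %%%%%%%%%%%%#*%%%%++#%%%%%%%%%%%%%+#######%%##%%%%#++*######
176 %%%%%%%%%%%%%%%%%#*+*%%%%%%%%%%%%%*+###############++#######
180 %%%%%%%%%%%%%#%%%%%%%%%%%%%%%%%%%#+*###############+++*#####
184 #%%%%%%%%%%%%#%%%%%%%%############+++##############+++******
188 *########%%%%######%%%%%%%%%%%####++++*******#####*==+++++++
192 ++++***#######+*######%%%%%%%%%###*++++*****+*****+====---=-
196 +++++++++++***===++***************+========++*****=======-=-
200 +++++++++++++++++=====************+=-------+++++++=========-
204 +++++++++++++++++++++++**+******#**==-----=================-
208 +++++++++++++++++++++**%#%##%%###%*++---=========++=========
t 31.93 eef [ 0.506  -0.1896  0.0458] q6 -0.10 yaw -20.64 tilt [-9.e-04  9.e-04 -1.e+00]
shift [ 0.0012  0.041  -0.0036] turn [-0.0002 -0.0001 -0.0037]
```

Request:
jog_arm --pt "0 0.0025 0 0 0 0" --pt "0 0.005 0 0 0 0" --pt "0 0.0075 0 0 0 0" --pt "0 0.01 0 0 0 0" --pt "0 0.0125 0 0 0 0" --pt "0 0.015 0 0 0 0" --pt "0 0.0175 0 0 0 0" --pt "0 0.02 0 0 0 0" --pt "0 0.02 0 0 0 0" --pt "0 0.02 0 0 0 0"

```text
time: 32.77
eef_pos: [0.5155, -0.1933, 0.0474]
tool_rot: [2.579, 1.781, 0.009]
contact_force: [-2.9, 2.4, -3.6]
finger_gap: 0.172
grasp_force: 117.9
```

Request:
jog_arm --pt "0 0.0015 0 0 0 0" --pt "0 0.003 0 0 0 0" --pt "0 0.0045 0 0 0 0" --pt "0 0.006 0 0 0 0" --pt "0 0.0075 0 0 0 0" --pt "0 0.009 0 0 0 0" --pt "0 0.01 0 0 0 0" --pt "0 0.01 0 0 0 0" --pt "0 0.01 0 0 0 0" --pt "0 0.01 0 0 0 0"

```text
time: 33.6
eef_pos: [0.5164, -0.1938, 0.0474]
tool_rot: [2.581, 1.784, 0.004]
contact_force: [-9.4, 3.3, 0.5]
finger_gap: 0.177
grasp_force: 118.4
```

```bash
python3 -c "
from art import *
art('w18r',y0=124,y1=210)
go(tcp(0),YAW)"
```

```text
ring along -0.0011 lat -0.0006 dz 0.0005 F along -9.9 lat -0.0 z 0.5 M [0.897 2.217 0.248]
gap 0.177 grip 118 q6 -0.10
124 ++++++++++++++++++++++++++++===++++++++++++++++==-=-========
128 +++++++++++++++++++++######***###+*****-=++++++------+++++++
132 +++++++++++++++++++++############*#####+-=-++++-----=+++++++
136 +++*=+++*************#############*####*----=++-----=+++++++
140 ###*#################%%%%%%%%%%%%##%%%%#=*########=-=+++++++
144 ##%*#%%%%%%%%%#%%%%%#%%%%#%%%%%%%##%%%%%++########*-=+++++++
148 %%#*%%%%%%%%%%%%%%%%%%%%%%%%%%%%%%#%%%%%+++########-=+++++++
152 %%%+%%%%%%%#%%%%%%%%%%%%%%%%%%%%%%*#%%%%**#%%%%%%%%==+++++++
156 %%#%%%%%%%%%%%%%%%%%%%%%%%%%%%%%%%%%%%%%*+%%%%%%%%%==+++++++
160 %%#%%%%%%%%%%%%%%%%%%%%%%%%%%%%%%%#%%%%%#++%%%%%%%%+=+++++++
164 %%%*%%%%%%%########**%%%%%%%%%%%%%#%%%%%*+%%%%%%%%%+=+++++++
168 %%%%%#+++++++++++++++%%%%%%%%%%%%%#%%%%%*++%%%%%%%%+=+++++++
172 %%%+%%+++++++++++++++%%%%%%%%%%%%%#%%%%%*+#########+=+++++++
176 %%%#%##*+***+++++++++#%%%%%%%%%%%%#%####*++*#######==+++++++
180 %%%#%%%%%%%##%%%%*#%%%%%%%%%%%%%%#*#####*++**######==+++++++
184 %%%*#%%%%%%#######################*#####*+++*******==+++++++
188 ##%#**################%%%%%%%%####*#####+===++++++=-=+++++++
192 ####++**####**********%%%%%%%%%###******=-----------=+++++++
196 ++++*=+===+++=========***********+******=----===----=+++++++
200 +++++++++++===========************++++++----======--=+++++++
204 +++++++++++++++++++==++**++*******+==---==========--=+++++++
208 +++++++++++++++++++++**%####%%#####==--===============++====
t 33.65 eef [ 0.5164 -0.1938  0.0474] q6 -0.10 yaw -20.70 tilt [ 0.0044 -0.0013 -1.    ]
shift [0.0019 0.0035 0.0018] turn [ 0.0007 -0.     -0.0039]
```

The ring's front edge is now against the flange with no gap between them, and the push is about 10 N: home. I'll relax, open slightly and lift clear.

Request:
jog_arm --pt "0 -0.004 0.003 0 0 0" --pt "0 -0.008 0.004 0 0 0" --pt "0 -0.008 0.004 0 0 0" --pt "0 -0.008 0.004 0 0 0" --pt "0 -0.008 0.004 0 0 0" --pt "0 -0.008 0.004 0 0 0" --pt "0 -0.008 0.004 0 0 0" --pt "0 -0.008 0.004 0 0 0" --pt "0 -0.008 0.004 0 0 0" --pt "0 -0.008 0.004 0 0 0"

```text
time: 34.48
eef_pos: [0.516, -0.1937, 0.0473]
tool_rot: [2.578, 1.782, 0.008]
contact_force: [-7.2, 2.7, 0.7]
finger_gap: 0.176
grasp_force: 118.5
```

Request:
jog_arm --pt "0 0 0 0 0 0" --pt "0 0 0 0 0 0" --pt "0 0 0 0 0 0" --pt "0 0 0 0 0 0" --pt "0 0 -0.03 0 0 0" --pt "0 0 -0.08 0 0 0" --pt "0 0 -0.14 0 0 0" --pt "0 0 -0.2 0 0 0" --pt "0 0 -0.26 0 0 0" --pt "0 0 -0.28 0 0 0" --fingers -0.4

```text
time: 35.32
eef_pos: [0.5184, -0.1949, 0.1357]
tool_rot: [2.571, 1.776, 0.017]
contact_force: [1.0, 0.3, 1.4]
finger_gap: 0.3
grasp_force: 0.0
```

```bash
python3 -c "
from art import *
W=wpose()
k=wproj(W,SEAT-uy*.034+[0,0,.073]);print(k)
np.save('W19.npy',W)
art('w19r',x0=240,x1=390,y0=100,y1=300)
go(tcp(0),YAW)"
```

```text
[313.5240166  210.74487653]
ring along 0.0011 lat -0.0009 dz 0.0888 F along 0.9 lat 0.7 z 1.4 M [-0.012  0.018 -0.021]
gap 0.300 grip 0 q6 -0.10
100 ##**####******##***********************************************************
104 #######***********++++++=+++++++++++++++++++++++++++++++++++++++++=+*******
108 ###*++++++++++++++++++++++++++++++++++++++++++++++++++++++++++++++===******
112 ###*++++++++++++++++++++++++++++++++++++++++++++++++++++++++++++++===******
116 ###*+++++++++++++++++++++++++++++++++++++++++++++++++++++++++++++++-=******
120 ####+++++++++++++++++++++++++++++++++++++++++++++++=====++=========-=+*****
124 ####+++++++++++++++++++++++++++***+****+***+=++++=-=+++++++++++++++++++****
128 ####+++++++++++++++++++++++++++########*###*-=+++=-=++++++++++++++++++=****
132 ####+++++++++++***#**##########%%%#%%##*####=+*****=+++++++++++++++++++****
136 ####++++++**####*%#*%%%%#%#####%%%%%%%%##%%#+*#####+++++++++++++++++++===**
140 ####*++++#%%%%%%%%%*%%%%#%%%%%%%%%%%%%%#%%%%+*%%%%%*++++++++++++++++++====+
144 ####*++++%%%%%%%%%%%%%%%%%%%%%%%%%%%%%%##%%%+*%%%%%#++++++++++++++++++=
[... 2496 characters left out ...]
:::::::::::++-:::::*#######**#**############+:::--#%#:::::::::::::::
276 #*::::::--::::::::-+-:::::*########*##*############+:::--*%=:::::----::::::
280 =::::::::::::::::::::::::-##########*##*###########*:::---:::::::::::::::::
284 .::::::::::::::::::::::..=###########*##*########*##-::---:::::::::::::::::
288 ::::::::::::...:....:::.:*############*#*#########*#+::--::::::::::::::::::
292 ..:............:....:::.-##############*##########***::--::::::::::::::::::
296 :......::::::::::::..::.=###############*##########**::--::::::::::::::::::
t 35.37 eef [ 0.5184 -0.1949  0.1356] q6 -0.10 yaw -20.74 tilt [ 0.0184 -0.0075 -0.9998]
shift [ 0.0032 -0.01    0.2957] turn [ 0.0032  0.0001 -0.004 ]
```

```bash
python3 -c "
from h import *
go(SEAT-uy*.034+[0,0,.050],YAW)
W=np.load('W19.npy');print(wplane(W,313.5,211,.1125)-(SEAT-uy*.034))"
```

```text
t 35.37 eef [ 0.5184 -0.1949  0.1356] q6 -0.10 yaw -20.74 tilt [ 0.0184 -0.0075 -0.9998]
shift [ 0.0148 -0.0075  0.1537] turn [ 0.0032  0.0001 -0.004 ]
[-8.04109031e-05 -1.64304391e-04  7.30000000e-02]
```

Request:
jog_arm --pt "0.015 -0.0075 0 0.003 0 -0.004" --pt "0.015 -0.0075 0 0.003 0 -0.004" --pt "0.015 -0.0075 0.02 0.003 0 -0.004" --pt "0.015 -0.0075 0.04 0.003 0 -0.004" --pt "0.015 -0.0075 0.06 0.003 0 -0.004" --pt "0.015 -0.0075 0.06 0.003 0 -0.004" --pt "0.015 -0.0075 0.06 0.003 0 -0.004" --pt "0.015 -0.0075 0.06 0.003 0 -0.004" --pt "0.015 -0.0075 0.06 0.003 0 -0.004" --pt "0.015 -0.0075 0.06 0.003 0 -0.004"

```text
time: 36.2
eef_pos: [0.5161, -0.189, 0.1136]
tool_rot: [-2.559, -1.815, 0.005]
contact_force: [0.0, -0.0, 0.3]
finger_gap: 0.299
grasp_force: 0.0
```

```bash
python3 -c "
from h import *
go(SEAT-uy*.034+[0,0,.050],YAW)"
```

```text
t 36.20 eef [ 0.5161 -0.189   0.1136] q6 -0.11 yaw -19.30 tilt [-0.0052  0.0019 -1.    ]
shift [-0.0012  0.0104  0.0802] turn [-0.0009 -0.      0.    ]
```

Request:
jog_arm --pt "-0.001 0.005 0 -0.001 0 0" --pt "-0.001 0.0105 0 -0.001 0 0" --pt "-0.001 0.0105 0.02 -0.001 0 0" --pt "-0.001 0.0105 0.04 -0.001 0 0" --pt "-0.001 0.0105 0.06 -0.001 0 0" --pt "-0.001 0.0105 0.075 -0.001 0 0" --pt "-0.001 0.0105 0.08 -0.001 0 0" --pt "-0.001 0.0105 0.08 -0.001 0 0" --pt "-0.001 0.0105 0.08 -0.001 0 0" --pt "-0.001 0.0105 0.08 -0.001 0 0"

```text
time: 37.03
eef_pos: [0.5188, -0.1902, 0.0894]
tool_rot: [2.562, 1.818, 0.001]
contact_force: [-0.3, 0.5, 1.2]
finger_gap: 0.3
grasp_force: 0.0
```

Request:
jog_arm --pt "0 0 0 0 0 0" --pt "0 0 0 0 0 0" --pt "0 0 0 0 0 0" --pt "0 0 0 0 0 0" --pt "0 0 0 0 0 0" --pt "0 0 0 0 0 0" --pt "0 0 0 0 0 0" --pt "0 0 0 0 0 0" --pt "0 0 0 0 0 0" --pt "0 0 0 0 0 0" --fingers -1 --newtons 60

```text
time: 37.87
eef_pos: [0.5185, -0.1901, 0.0891]
tool_rot: [-2.562, -1.818, -0.0]
contact_force: [-0.2, -0.5, -0.7]
finger_gap: -0.003
grasp_force: 0.0
```

```bash
cat >> h.py <<'E'
def tq():
    s=bot.get_state();p=SEAT-uy*.034
    F=s["contact_force"];M=s["torque"];T=R.from_rotvec(s["tool_rot"]).as_matrix()
    print("t %.2f q6 %.3f yaw %.2f F %s M %s Mz+rxF %.3f e6 %.3f gap %.3f g %.0f"%(s["time"],s["joint_pos"][5],np.degrees(np.arctan2(T[1,1],T[0,1])),np.round(F,1),np.round(M,3),M[2],s["effort"][5],s["finger_gap"],s["grasp_force"]),"off",np.round(s["eef_pos"]-p,4))
E
python3 -c "
from h import *
tq()"
```

```text
t 37.87 q6 -0.112 yaw -19.29 F [-0.2 -0.5 -0.7] M [ 0.017  0.005 -0.   ] Mz+rxF -0.000 e6 0.000 gap -0.003 g 0 off [-0.0002  0.0002  0.0496]
```

```bash
python3 -c "
from art import *
art('w20r',x0=240,x1=400,y0=100,y1=330)"
```

```text
ring along -0.0003 lat 0.0036 dz 0.0422 F along -0.0 lat -0.6 z -0.7 M [ 0.017  0.005 -0.   ]
gap -0.003 grip 0 q6 -0.11
100 #########**#*######*########****************************************************
104 ######******##################**************************************************
108 #*++++++++++++++++++++++++++++++++++++++++++++++++++++++++++++++++++++++++++****
112 #++++++++++++++++++++++++++++++++++++++++++++++++++++++++++++++++++++++++++=****
116 #++++++++++++++++++++++++++++++++++++++++++++++++++++++++++++++++++++++++++==+**
120 #++++++++++++++++++++++++++++++++++++++++++++++++++++++++++++++++++++++++++==***
124 #++++++++++++++++++++++++++++++++++++++++++++++++++++++++++++++++++++++++++==***
128 #++++++++++++++++++++++++++++++++++=====++==+++++++++++==-----===========++==+**
132 #+++++++++++++++++++++++++++++++*##**###*******+-+++++=-===++++++++++++++++++++=
136 #*++++++++++++++++++++++++++++++*#########**###*--++++=-==+++++++++++++++++++++=
140 #*+++++++++++**###**#############%%%%%%%%%#*####==+++++===+++++++++++++++++++++=
144 #*+++++**#######%%*#%%%%#%%######%%##%%%
[... 3250 characters left out ...]
:::::::..:::::::---:
300 ::::::::::::::::::::::::::::::::...:::::::..::::::::::::::::::::::::.:.::::::---
304 ::::-----::::::::::::::::::::::...::.::::...::::::::::::::::::::::::::::::::::::
308 ..:::---:::::::::::::::::::::::...:::::::....:::::::::::::::::::::::::::::::::::
312 :--::--:::::::::::::::::::::::....:.:::::....:::::::::::::--::::::::::::::::::::
316 :::::-::::::::::::::::::::::::...::.=###*:...:::::::::::::::::::::::::::::::::::
320 :--::::::::::::::::::::::::::....::.+##**::::.::::::::::::::::::::::::::::::::::
324 ..::::::::::::::::::::::::::........=++++:....::::::::::::::::::::::::::::::::::
328 .:-:::::::::::::::::::::::::........=++++-.....:::::::::::::::::::::::::::::::::
```

```bash
python3 -c "
from h import *
W=wpose();s=bot.get_state();p=SEAT-uy*.034
print('tcp',wproj(W,s['eef_pos']),'grasp',wproj(W,s['eef_pos']+[0,0,.019]))
for z in(.0855,.0865,.1125): print(z,wproj(W,[p[0],p[1],z]), wproj(W,np.array([p[0],p[1],z])+ux*.0085),wproj(W,np.array([p[0],p[1],z])+uy*.0085))
W=np.load('W19.npy')
# visible knob in W19: left x~300,right x~326, rows 194-222
for z in(.1125,): print(wproj(W,[p[0],p[1],z]),wproj(W,np.array([p[0],p[1],z])+ux*.0085),wproj(W,np.array([p[0],p[1],z])-uy*.0085),wproj(W,np.array([p[0],p[1],.0855])+uy*.007-ux*.01),wproj(W,np.array([p[0],p[1],.0855])+uy*.007+ux*.01))
"
```

```text
tcp [315.922495   228.60384138] grasp [315.83375078 240.41900928]
0.0855 [316.3639271  226.75684598] [329.91919443 226.73638043] [316.35339904 213.84162828]
0.0865 [316.3618939  227.30468105] [329.98362003 227.28371157] [316.35126847 214.33325378]
0.1125 [316.3014077  243.67043322] [331.89800406 243.63099439] [316.28757633 229.08650871]
[313.5240166  210.74487653] [325.9644878  210.36664823] [313.87653286 222.49727347] [299.79512431 191.91994457] [326.05818501 191.14053885]
```

The fingers shut on nothing. The picture puts the pad ends at row 236, about 36 mm short of the TCP. That explains every earlier grip: at +24 and +14 mm they held the knob, and at +7 mm the column top. I'll open, lower TCP to 20 mm above the ring centre, and grip the knob there.

Request:
jog_arm --pt "0 0 0 0 0 0" --pt "0 0 0 0 0 0" --pt "0 0 0 0 0 0" --pt "0 0 0 0 0 0" --pt "0 0 0.025 0 0 0" --pt "0 0 0.05 0 0 0" --pt "0 0 0.075 0 0 0" --pt "0 0 0.1 0 0 0" --pt "0 0 0.105 0 0 0" --pt "0 0 0.105 0 0 0" --fingers -0.35

```text
time: 38.75
eef_pos: [0.5176, -0.1897, 0.0561]
tool_rot: [-2.56, -1.816, 0.002]
contact_force: [0.2, 0.3, 0.2]
finger_gap: 0.323
grasp_force: 0.0
```

Request:
jog_arm --pt "0 0 0 0 0 0" --pt "0 0 0 0 0 0" --pt "0 0 0 0 0 0" --pt "0 0 0 0 0 0" --pt "0 0 0 0 0 0" --pt "0 0 0 0 0 0" --pt "0 0 0 0 0 0" --pt "0 0 0 0 0 0" --pt "0 0 0 0 0 0" --pt "0 0 0 0 0 0" --fingers -1 --newtons 70

```text
time: 39.58
eef_pos: [0.5186, -0.1901, 0.0577]
tool_rot: [2.562, 1.818, 0.0]
contact_force: [0.4, 0.6, -0.0]
finger_gap: 0.167
grasp_force: 68.3
```

```bash
python3 -c "
from h import *
tq()"
```

```text
t 39.58 q6 -0.112 yaw -19.29 F [ 0.4  0.6 -0. ] M [ 0.016 -0.027  0.028] Mz+rxF 0.028 e6 -0.001 gap 0.167 g 68 off [-0.0002  0.0002  0.0182]
```

Request:
jog_arm --pt "0 0 0 0 0 0.007" --pt "0 0 0 0 0 0.014" --pt "0 0 0 0 0 0.021" --pt "0 0 0 0 0 0.028" --pt "0 0 0 0 0 0.035" --pt "0 0 0 0 0 0.042" --pt "0 0 0 0 0 0.049" --pt "0 0 0 0 0 0.056" --pt "0 0 0 0 0 0.063" --pt "0 0 0 0 0 0.07"

```text
time: 40.42
eef_pos: [0.5178, -0.1898, 0.0576]
tool_rot: [-2.897, -1.212, 0.002]
contact_force: [-1.8, 0.7, -0.2]
finger_gap: 0.168
grasp_force: 68.5
```

```bash
python3 -c "
from h import *
tq()"
```

```text
t 40.42 q6 0.330 yaw -44.59 F [-1.8  0.7 -0.2] M [0.128 0.394 0.12 ] Mz+rxF 0.120 e6 -0.291 gap 0.168 g 68 off [-0.0009  0.0005  0.0181]
```

Request:
jog_arm --pt "0 0 0 0 0 0.006" --pt "0 0 0 0 0 0.012" --pt "0 0 0 0 0 0.018" --pt "0 0 0 0 0 0.024" --pt "0 0 0 0 0 0.03" --pt "0 0 0 0 0 0.035" --pt "0 0 0 0 0 0.04" --pt "0 0 0 0 0 0.04" --pt "0 0 0 0 0 0.04" --pt "0 0 0 0 0 0.04"

```text
time: 41.25
eef_pos: [0.5181, -0.19, 0.0576]
tool_rot: [-3.026, -0.844, 0.001]
contact_force: [-2.6, 0.3, 0.7]
finger_gap: 0.17
grasp_force: 68.5
```

```bash
python3 -c "
from h import *
tq()"
```

```text
t 41.25 q6 0.578 yaw -58.84 F [-2.6  0.3  0.7] M [0.174 0.592 0.191] Mz+rxF 0.191 e6 0.141 gap 0.170 g 69 off [-0.0006  0.0003  0.0181]
```

Request:
jog_arm --pt "0 0 0 0 0 0.005" --pt "0 0 0 0 0 0.01" --pt "0 0 0 0 0 0.015" --pt "0 0 0 0 0 0.02" --pt "0 0 0 0 0 0.02" --pt "0 0 0 0 0 0.02" --pt "0 0 0 0 0 0.02" --pt "0 0 0 0 0 0.02" --pt "0 0 0 0 0 0.02" --pt "0 0 0 0 0 0.02"

```text
time: 42.08
eef_pos: [0.5185, -0.1901, 0.0576]
tool_rot: [-3.073, -0.651, 0.0]
contact_force: [-2.6, 0.9, 0.7]
finger_gap: 0.166
grasp_force: 68.6
```

```bash
python3 -c "
from h import *
tq()"
```

```text
t 42.08 q6 0.705 yaw -66.07 F [-2.6  0.9  0.7] M [0.24  0.554 0.148] Mz+rxF 0.148 e6 0.134 gap 0.166 g 69 off [-0.0003  0.0002  0.0181]
```

Request:
jog_arm --pt "0 0 0 0 0 0.006" --pt "0 0 0 0 0 0.012" --pt "0 0 0 0 0 0.018" --pt "0 0 0 0 0 0.024" --pt "0 0 0 0 0 0.03" --pt "0 0 0 0 0 0.036" --pt "0 0 0 0 0 0.04" --pt "0 0 0 0 0 0.04" --pt "0 0 0 0 0 0.04" --pt "0 0 0 0 0 0.04"

```text
time: 42.92
eef_pos: [0.5186, -0.1901, 0.0577]
tool_rot: [-3.131, -0.261, -0.0]
contact_force: [-2.6, 0.1, 0.4]
finger_gap: 0.164
grasp_force: 68.5
```

```bash
python3 -c "
from h import *
tq()"
```

```text
t 42.92 q6 0.956 yaw -80.46 F [-2.6  0.1  0.4] M [0.208 0.491 0.123] Mz+rxF 0.123 e6 0.104 gap 0.164 g 68 off [-0.0001  0.0002  0.0182]
```

Request:
jog_arm --pt "0 0 0 0 0 0.006" --pt "0 0 0 0 0 0.012" --pt "0 0 0 0 0 0.018" --pt "0 0 0 0 0 0.024" --pt "0 0 0 0 0 0.03" --pt "0 0 0 0 0 0.036" --pt "0 0 0 0 0 0.04" --pt "0 0 0 0 0 0.04" --pt "0 0 0 0 0 0.04" --pt "0 0 0 0 0 0.04"

```text
time: 43.75
eef_pos: [0.5186, -0.1902, 0.0577]
tool_rot: [3.139, -0.133, 0.0]
contact_force: [-1.8, 0.1, 1.2]
finger_gap: 0.168
grasp_force: 68.4
```

```bash
python3 -c "
from h import *
tq()
from art import *
art('w21r',x0=270,x1=370,y0=196,y1=320)"
```

```text
t 43.75 q6 1.207 yaw -94.86 F [-1.8  0.1  1.2] M [0.192 0.506 0.112] Mz+rxF 0.112 e6 0.105 gap 0.168 g 68 off [-0.0001  0.0001  0.0182]
ring along -0.0001 lat 0.0035 dz 0.0108 F along -1.8 lat -0.5 z 1.2 M [0.192 0.506 0.112]
gap 0.168 grip 68 q6 1.21
196 ++++++++++========-==+==---==============**%%%%%%%
200 %#**+++===========-==+==================+**%%%%%%%
204 %%%%%####*****++=====+++================*#%%%%%%%%
208 %%%%%%##*****++====++++==============++++#########
212 %%%%%%%#*****+=*%%%*+++===========++++++##########
216 %%%%%%%%*****=+%%%#+++========+++++++++*##########
220 %%%%%%%###**+=*%%%*+++=+======+++++++++%%%%%%%%%%%
224 %%%%%%%####*++%%%#+==+=========+++++++##%%%%%%%%%%
228 %%%%%%#####*+#%%%*+=+==========++++++*#%##########
232 %%%%%##***======**++++++++++====+++=+*############
236 %%%###**++++++=:=+=++=+==++++++--+++++############
240 %%####**++++++-:====--=--==-==+::=++++*###########
244 ####**+=++++++::--==--=--==-===::-+++++****#######
248 %%=:::::+++++=::--==--=--==-==-::-+++++=::::-+####
252 %-:::::-+++++=::--==--=--==--=--::++++++-:::::+###
256 +::::::=+++++-::=-=
[... 156 characters left out ...]
**+:::=======---------:::+**+=-::::::::+
272 ::::::::::-*+:::=*******++==----:::++:::::::::::::
276 :::::::::::+=:::===++******+%%%+:::=-:::::::::::::
280 ::::::::::::::::-=========+++**=::::::::::::::::::
284 ::::::::::::::::+*===+++++++++*=::::::::::::::::::
288 ::::::::::::::::*####******####+::::::::::::::::::
292 ::::::::::::::::###############*::::::::::::::::::
296 :::::::::::::::-###############*::::::::::::::::::
300 :::::::::::::::=#*##############::::::::::::::::::
304 .::::::::::::::+################---:::::::::::::::
308 .::::::::.:::-:+################+-=:::::::::::::::
312 ...::::::.::--:*################*-#-::::::::::::::
316 ....::::..::+######################=::::::::::::::
```

Request:
jog_arm --pt "0 0 0 0 0 0.006" --pt "0 0 0 0 0 0.012" --pt "0 0 0 0 0 0.018" --pt "0 0 0 0 0 0.024" --pt "0 0 0 0 0 0.03" --pt "0 0 0 0 0 0.03" --pt "0 0 0 0 0 0.03" --pt "0 0 0 0 0 0.03" --pt "0 0 0 0 0 0.03" --pt "0 0 0 0 0 0.03"

```text
time: 44.63
eef_pos: [0.5187, -0.1903, 0.0578]
tool_rot: [3.112, -0.428, 0.001]
contact_force: [-2.7, -0.4, 1.8]
finger_gap: 0.169
grasp_force: 68.6
```

```bash
python3 -c "
from h import *
tq()"
```

```text
t 44.63 q6 1.396 yaw -105.67 F [-2.7 -0.4  1.8] M [-0.016  0.482  0.099] Mz+rxF 0.099 e6 0.092 gap 0.169 g 69 off [-0.0001  0.      0.0183]
```

Request:
jog_arm --pt "0 0 0 0 0 0.005" --pt "0 0 0 0 0 0.01" --pt "0 0 0 0 0 0.015" --pt "0 0 0 0 0 0.02" --pt "0 0 0 0 0 0.02" --pt "0 0 0 0 0 0.02" --pt "0 0 0 0 0 0.02" --pt "0 0 0 0 0 0.02" --pt "0 0 0 0 0 0.02" --pt "0 0 0 0 0 0.02"

```text
time: 45.47
eef_pos: [0.5186, -0.1902, 0.0578]
tool_rot: [3.079, -0.623, 0.0]
contact_force: [-2.0, -1.1, 2.8]
finger_gap: 0.168
grasp_force: 68.8
```

```bash
python3 -c "
from h import *
tq()"
```

```text
t 45.47 q6 1.521 yaw -112.88 F [-2.  -1.1  2.8] M [-0.165  0.567  0.118] Mz+rxF 0.118 e6 0.108 gap 0.168 g 69 off [-0.0001  0.      0.0183]
```

Request:
jog_arm --pt "0 0 0 0 0 0.004" --pt "0 0 0 0 0 0.008" --pt "0 0 0 0 0 0.012" --pt "0 0 0 0 0 0.016" --pt "0 0 0 0 0 0.02" --pt "0 0 0 0 0 0.024" --pt "0 0 0 0 0 0.024" --pt "0 0 0 0 0 0.024" --pt "0 0 0 0 0 0.024" --pt "0 0 0 0 0 0.024"

```text
time: 46.3
eef_pos: [0.5186, -0.1904, 0.0579]
tool_rot: [3.023, -0.853, 0.0]
contact_force: [-3.4, -2.8, 4.8]
finger_gap: 0.164
grasp_force: 68.9
```

```bash
python3 -c "
from h import *
tq()"
```

```text
t 46.30 q6 1.672 yaw -121.51 F [-3.4 -2.8  4.8] M [-0.334  0.783  0.127] Mz+rxF 0.127 e6 0.106 gap 0.164 g 69 off [-0.0001 -0.0001  0.0184]
```

Request:
jog_arm --pt "0 0 0 0 0 0.004" --pt "0 0 0 0 0 0.008" --pt "0 0 0 0 0 0.012" --pt "0 0 0 0 0 0.016" --pt "0 0 0 0 0 0.02" --pt "0 0 0 0 0 0.02" --pt "0 0 0 0 0 0.02" --pt "0 0 0 0 0 0.02" --pt "0 0 0 0 0 0.02" --pt "0 0 0 0 0 0.02"

```text
time: 47.13
eef_pos: [0.5186, -0.1904, 0.0579]
tool_rot: [2.964, -1.041, 0.001]
contact_force: [-5.2, -3.5, 4.2]
finger_gap: 0.171
grasp_force: 69.0
```

```bash
python3 -c "
from h import *
tq()"
```

```text
t 47.13 q6 1.798 yaw -128.70 F [-5.2 -3.5  4.2] M [-0.538  0.874  0.127] Mz+rxF 0.127 e6 0.110 gap 0.171 g 69 off [-0.0002 -0.0001  0.0184]
```

Request:
jog_arm --pt "0 0 0 0 0 0.004" --pt "0 0 0 0 0 0.008" --pt "0 0 0 0 0 0.012" --pt "0 0 0 0 0 0.016" --pt "0 0 0 0 0 0.02" --pt "0 0 0 0 0 0.02" --pt "0 0 0 0 0 0.02" --pt "0 0 0 0 0 0.02" --pt "0 0 0 0 0 0.02" --pt "0 0 0 0 0 0.02"

```text
time: 47.97
eef_pos: [0.5185, -0.1905, 0.0579]
tool_rot: [2.892, -1.225, 0.0]
contact_force: [-3.9, -4.7, 5.6]
finger_gap: 0.167
grasp_force: 69.1
```

```bash
python3 -c "
from h import *
tq();where()"
```

```text
t 47.97 q6 1.923 yaw -135.89 F [-3.9 -4.7  5.6] M [-0.542  0.941  0.191] Mz+rxF 0.191 e6 0.138 gap 0.167 g 69 off [-0.0003 -0.0002  0.0184]
ring along -0.0002 lat 0.0032 dz 0.0110 F along -2.2 lat -5.8 z 5.6 M [-0.542  0.941  0.191]
```

Request:
jog_arm --pt "0 0 0 0 0 0.004" --pt "0 0 0 0 0 0.008" --pt "0 0 0 0 0 0.012" --pt "0 0 0 0 0 0.016" --pt "0 0 0 0 0 0.02" --pt "0 0 0 0 0 0.02" --pt "0 0 0 0 0 0.02" --pt "0 0 0 0 0 0.02" --pt "0 0 0 0 0 0.02" --pt "0 0 0 0 0 0.02"

```text
time: 48.8
eef_pos: [0.5184, -0.1906, 0.058]
tool_rot: [2.81, -1.403, 0.0]
contact_force: [-4.8, -3.3, 5.4]
finger_gap: 0.167
grasp_force: 69.1
```

```bash
python3 -c "
from h import *
tq();where()"
```

```text
t 48.80 q6 2.049 yaw -143.08 F [-4.8 -3.3  5.4] M [-0.539  1.061  0.17 ] Mz+rxF 0.170 e6 0.184 gap 0.167 g 69 off [-0.0003 -0.0003  0.0185]
ring along -0.0002 lat 0.0031 dz 0.0111 F along -3.5 lat -4.7 z 5.4 M [-0.539  1.061  0.17 ]
```

Request:
jog_arm --pt "0 0 0 0 0 0.004" --pt "0 0 0 0 0 0.008" --pt "0 0 0 0 0 0.012" --pt "0 0 0 0 0 0.016" --pt "0 0 0 0 0 0.02" --pt "0 0 0 0 0 0.02" --pt "0 0 0 0 0 0.02" --pt "0 0 0 0 0 0.02" --pt "0 0 0 0 0 0.02" --pt "0 0 0 0 0 0.02"

```text
time: 49.63
eef_pos: [0.5183, -0.1907, 0.0579]
tool_rot: [2.716, -1.577, -0.0]
contact_force: [-4.7, -3.7, 5.6]
finger_gap: 0.168
grasp_force: 69.1
```

```bash
python3 -c "
from h import *
tq();where()"
```

```text
t 49.63 q6 2.174 yaw -150.27 F [-4.7 -3.7  5.6] M [-0.52   1.072  0.2  ] Mz+rxF 0.200 e6 0.235 gap 0.168 g 69 off [-0.0005 -0.0004  0.0184]
ring along -0.0003 lat 0.0030 dz 0.0110 F along -3.2 lat -5.1 z 5.6 M [-0.52   1.072  0.2  ]
```

Torque has climbed steadily from 0.105 to 0.235 N·m over the last 0.38 rad, a clear rise of about 0.13 with the band snug. Letting go and lifting.

Request:
jog_arm --pt "0 0 0 0 0 0" --pt "0 0 0 0 0 0" --pt "0 0 0 0 0 0" --pt "0 0 0 0 0 0" --pt "0 0 -0.05 0 0 0" --pt "0 0 -0.12 0 0 0" --pt "0 0 -0.2 0 0 0" --pt "0 0 -0.28 0 0 0" --pt "0 0 -0.35 0 0 0" --pt "0 0 -0.35 0 0 0" --fingers -0.35

```text
time: 50.47
eef_pos: [0.5216, -0.1911, 0.1682]
tool_rot: [-2.715, 1.578, -0.015]
contact_force: [0.8, -0.1, 1.6]
finger_gap: 0.326
grasp_force: 0.0
```

Request:
jog_arm --pt "0 0 0 0 0 -0.018" --pt "0 0 0 0 0 -0.036" --pt "0 0 0 0 0 -0.054" --pt "0 0 0 0 0 -0.072" --pt "0 0 0 0 0 -0.09" --pt "0 0 0 0 0 -0.108" --pt "0 0 0 0 0 -0.126" --pt "0 0 0 0 0 -0.144" --pt "0 0 0 0 0 -0.162" --pt "0 0 0 0 0 -0.18"

```text
time: 51.3
eef_pos: [0.5182, -0.1896, 0.1612]
tool_rot: [-3.138, -0.131, 0.002]
contact_force: [0.4, 0.2, -0.2]
finger_gap: 0.324
grasp_force: 0.0
```

Request:
jog_arm --pt "0 0 0 0 0 -0.018" --pt "0 0 0 0 0 -0.036" --pt "0 0 0 0 0 -0.054" --pt "0 0 0 0 0 -0.072" --pt "0 0 0 0 0 -0.09" --pt "0 0 0 0 0 -0.108" --pt "0 0 0 0 0 -0.126" --pt "0 0 0 0 0 -0.144" --pt "0 0 0 0 0 -0.162" --pt "0 0 0 0 0 -0.18"

```text
time: 52.13
eef_pos: [0.5182, -0.1896, 0.1612]
tool_rot: [-2.578, -1.792, 0.0]
contact_force: [-0.3, -0.5, -0.6]
finger_gap: 0.328
grasp_force: 0.0
```

```bash
python3 -c "
from art import *
go(SEAT,YAW)
W=wpose();p=SEAT-uy*.034
print('knob if home',wproj(W,[p[0],p[1],.1125]),wproj(W,[p[0],p[1],.1145]),'flange face top',wproj(W,SEAT+ux*.007+[0,0,.0235]))
art('w22r',x0=250,x1=390,y0=80,y1=240)"
```

```text
t 52.13 eef [ 0.5182 -0.1896  0.1612] q6 -0.09 yaw -20.41 tilt [-0.001   0.0013 -1.    ]
shift [0.1114 0.0009 0.4056] turn [-0.0002 -0.0001 -0.0031]
knob if home [317.19701537 207.14651503] [317.19674177 207.88660724] flange face top [324.25513497 155.1190028 ]
ring along -0.0008 lat 0.0040 dz 0.1143 F along -0.1 lat -0.6 z -0.6 M [-0.009 -0.005  0.01 ]
gap 0.328 grip 0 q6 -0.09
80 ##*###################**#########**#####**#######*#####***####***#####
84 #######################**########**######**######**####****####***####
88 #######################***########**#####***######**####****####******
92 ########################***########**#####***######**####****#********
96 *########################***########**#####***************************
100 #**#######################***#######**####****************************
104 ##*######****##****#**************************************************
108 ##**###*******#*****#*#**************+++++++++++++++*+++***++*********
112 ####++++++++++++++++++++++++++++++++++++++++++++++++++++++++++=*******
116 ###*++++++++++++++++++++++++++++++++++++++++
[... 1576 characters left out ...]
================++*###***
204 #######******##*##*##*##*###+++++*%%%*++#+++++==+++++=+=+*#*#**####***
208 ########****################*+++%%%++++#####+++=++++++=+=+*****#####**
212 ########*****################*#%%+++++*#######*+=+++++=+=+++***#####**
216 #######******###########*###*###*+++*###########*++++++==+++++**#####*
220 ########*****####################################*##*+++==+++++**####*
224 #########****####################################**##*#*+=++++**######
228 ##########***#####################################**##*##***#****#####
232 *##########**##############**######################**##*#**###****####
236 *##########******+=+############################+=******##**###***##*#
```

```bash
python3 -c "
from rig import bot
print(bot.close_job())"
```

```text
the job is handed in; nothing more can be done
None
```

The larger clamp is on the sleeve, past the barbs and square against the flange, and I tightened its knob to the first clear torque rise (about 0.13 N·m), let go and handed the job in at about 52 s. No verdict came back; the shoe force, about 16 N each, is my estimate from that rise.

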